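# Read the label of the bento box on the lazy susan

## Robot

A 6-joint arm with a two-finger parallel gripper is mounted at the origin on the work surface. World frame = base frame: x ahead of the robot, y to its left, z up, the work surface at z = 0. Lengths are in m, angles in rad, forces in N, time in s.
With the tool pointing down it reaches from about 0.275 to 0.75 m from the base axis. Payload 10.2 kg.
Tool frame: the origin (TCP) lies at the very end of the fingers, on their centre line; the grasp point (between the pads) lies 19 mm behind it; z points along the fingers, y is the direction in which the jaws open and shut (so a half turn about z gives the same grasp; the last joint's range is limited). The gripper opens to 85 mm and grips with 20 to 120 N. Pads are 22 mm wide; open, the fingers measure 114 mm over their backs; the gripper's body (76 mm by 85 mm) begins 54 mm behind the grasp point. The pads swing forward as they close: fully open they stand 13 mm farther back than shut.
Start: joints at [-1.549, 0.313, 1.498, -0, 1.331, -0.223], TCP at [0.127, -0.509, 0.231] pointing down, gripper open.
Joint ranges: [-2.94, 2.94], [-0.97, 2.17], [0.19, 2.56], [-1.23, 4.37], [0.02, 3.11], [-2.88, 2.88]. Speed limits (rad/s): [2.39, 2.39, 3.01, 3.14, 3.14, 3.14].

## Interface

Orientations are given as a rotation vector (axis times angle).
In Python, from cell import telemetry, get_image, camera_params, manip gives the robot as it stands.
- The arm moves only by the shell command python3 -m handwheel 'ROWS' [OPENING] [FORCE]. ROWS is JSON, one flat list of numbers, 6 for each row, row after row: the shift along the tool's x, y, z as a fraction of full scale, then the turn, a rotation vector about the tool's x, y, z as a fraction of full scale. In form: [tx, ty, tz, rx, ry, rz, tx, ty, tz, rx, ry, rz, ...]. A call has 1 to 5 rows; each row is the pose to reach, as a shift and turn from the pose commanded when the call began, along the tool's axes at that moment; what a row does not reach only later rows make up. Full scale, the value 1, is 500 mm for a shift and 120 degrees for a turn. A row lasts 1/10 s, in which the tool goes at most 50 mm and 8.59 degrees, less where a joint would pass 70% of its speed; a pose out of reach is approached as far as the arm can. A call with a number of a shift or a turn outside -1 to 1 is refused whole. A call with a gripper value outside its range is refused whole. OPENING is the opening, from 0 (shut) to 1 (fully open), set as the call begins (- or left out, the last holds). The fingers move at their own pace and stop on an object; FORCE is the grip in N (left out, the last holds). Time passes only in rows, so rows that repeat a pose let the fingers close. It gives the time, the measured TCP pose, the force and the opening at its end, in the units of the state.
- telemetry.observe(): the state, without advancing time (a new reading comes with each control period).
- get_image(name): name is "side" or "top" or "wrist"; returns the picture (480x640x3 uint8, red, green, blue); there is no depth.
- camera_params(name): a dict with "vertical_fov" (degrees; the focal length in pixels is half the picture's height over the tangent of half this angle, whatever the lens; pixels are square), "cx", "cy" (the principal point, pixels), "distortion" ([k1, k2, p1, p2, k3] as OpenCV has them; the pictures are not rectified), "rvec" (rotation vector, rad) and "tvec" (3), from world to camera coordinates, as OpenCV has them. Camera axes: x right, y down, z forward; pixel columns grow to the right and rows downward; lengths in m; the calibration is good to about 2 mm. A picture is of the moment at which its call begins: read the wrist's pose just before it. camera_params takes no time and is no camera call; for the wrist camera it gives the pose at the moment of the call.
- manip.job_done(): hands the job in, once; it reports no verdict.
The state is a dict: "clock": time; "q": joint angles; "qvel": joint speeds; "tau": joint torques, N m; "position": TCP position; "eef_rot": TCP orientation; "contact_force": force on the tool from outside, world axes, zero at the start; "moment": the same for the moment, N m; "opening": opening from 0.0 (shut) to 1.0 (fully open).
Only numpy, scipy, OpenCV 4.12 (cv2) and the standard library are available. Lean on these libraries where they do the work, as an engineer would, in place of code of your own. Each camera call takes 0.05 s, during which the arm holds its last target.

## Task

Push the lazy susan round by its upright peg, without touching the bento box, until the labelled end of the box faces squarely across to the bar stand where the hand scanner hangs. Then lift the scanner off, point its window square at the middle of the label from about 80 mm away and hold it steady there for at least two seconds. Hang the scanner back astride the bar, level and let go, leaving the box as turned on the lazy susan and the other things on the trolley where they were.

Things in the scene. Friction and masses are not known exactly. Their poses are not given: they have to be found in the camera images.
- turntable: White plastic lazy susan on the left (+y) part of the top: round platter 300 mm across, its upper face 30 mm above the trolley top, turning both ways about a vertical axis on a fixed foot. It stays where it is left (about 1 N at the peg turns it) and hardly coasts. Origin: on the turning axis at trolley-top level. This frame is the foot's and does not turn with the platter.
- peg_top (a point): Centre of the top of the platter's upright steel peg: round, 22 mm thick, 100 mm tall above the platter (top 130 mm above the trolley top), 130 mm from the turning axis. It turns with the platter and stands about 35 mm off the unlabelled end of the box, roughly across the axis from the label (within 10 degrees). At the start it is on the robot's side of the axis.
- bento: Two-tier grey bento box with black clip-on lid, 174 (x) by 106 over the clips (y) by 85 mm high, about 0.5 kg, loose near the middle of the platter and carried round by friction. Origin: centre of its underside; +x points out of the labelled end. At the start that end points away from the robot; 40 to 155 degrees of turning, clockwise from above, bring it to face the stand.
- label (a point): Centre of the white paper label with dark bars, 64 mm wide by 44 mm high, on the +x end face of the bento box, 45 mm above the box's underside (75 mm above the trolley top). Axes as the box: +x is the outward normal of the label.
- stand: Steel flat bar on a wooden foot, fixed, on the right (-y) part of the top. The level bar runs along the stand's x axis, 24 mm wide, 8 mm thick, its top 100 mm above the trolley top; 268 mm free between the end posts; foot 320 x 70 x 12 mm. Origin: centre of the foot at trolley-top level; +y points to the lazy susan's side.
- bar_mid (a point): Middle of the bar's top face.
- scanner: Grey hand scanner, 155 mm long (x), 0.25 kg, astride the bar, its window towards the lazy susan. Barrel 34 mm wide (y, grip it here from above), 40 mm high, x = -75 to 50; head 46 mm wide, x = 50 to 80. Two legs below leave a 36 mm gap (x = -18 to 18) for the bar: front leg 8 mm thick, 32 long; rear handle 24 thick, 36 long. Origin: barrel's underside midway between the legs, the seat on the bar.
- nose (a point): Centre of the scanner's window, 80 mm ahead of (+x) and 20 mm above the scanner's origin. Axes as the scanner: the beam runs straight along +x, z up. The scanner's centre of mass is within 6 mm of its origin along x, so it sits level on the bar.
- mortar: White ceramic mortar, 110 mm across, 75 mm high, bystander. Origin: centre of its underside.
- pestle: White ceramic pestle lying down, 141 mm, bystander.
- opener: Flat steel bottle opener lying down, about 140 mm long, 6 mm thick, bystander between robot, stand and lazy susan.
- cloche: Glass cloche 190 mm across, 195 mm high, on a small wooden board, bystander at the left. Origin: centre of its underside.
- mug: Ceramic mug, 80 mm across, 90 mm high, bystander at the right.
- jar: Glass jar, 72 mm across, 100 mm high, bystander at the near left.
- case: Black chopstick case lying down, 220 x 30 x 18 mm, bystander at the near right.
Not all that is in view belongs to the job. What is shaped like the bento but yellow is not meant.

How it is judged:
By the outcome, as a careful person would: the job done as asked, in the order asked, and still so for the second after the job is handed in, with the robot touching nothing.
It also fails if it takes over 72 s, if anything falls off the work surface, if the arm or the gripper's body presses on something with over 40 N, if the wrist force passes 120 N, or if a joint passes its speed limit or range.

## Working session

There is one attempt and no reset: what is moved stays moved. The work goes in short steps, Python scripts to look and compute and a shell command to move; the robot and the scene stay as the last step left them, time stands still between calls to the robot, and variables do not carry over. Pictures are saved under pics/ and viewed, and the job is handed in when it is done.

I'll start by looking at the state and the cameras.

```bash
mkdir -p pics && ls && cat > h.py <<'E'
import numpy as np, cv2
from cell import telemetry, get_image, camera_params, manip
def K(p):
    f=240/np.tan(np.radians(p['vertical_fov'])/2)
    return np.array([[f,0,p['cx']],[0,f,p['cy']],[0,0,1]])
def ray(p,uv):
    uv=np.asarray(uv,float).reshape(-1,1,2)
    n=cv2.undistortPoints(uv,K(p),np.array(p['distortion'],float)).reshape(-1,2)
    R=cv2.Rodrigues(np.array(p['rvec'],float))[0]; t=np.array(p['tvec'],float)
    c=-R.T@t
    d=np.c_[n,np.ones(len(n))]@R
    return c,d/np.linalg.norm(d,axis=1,keepdims=True)
def onz(p,uv,z):
    c,d=ray(p,uv)
    return c+d*((z-c[2])/d[:,2])[:,None]
def proj(p,X):
    return cv2.projectPoints(np.asarray(X,float).reshape(-1,1,3),np.array(p['rvec'],float),np.array(p['tvec'],float),K(p),np.array(p['distortion'],float))[0].reshape(-1,2)
def tri(ps,uvs):
    A=np.zeros((3,3));b=np.zeros(3)
    for p,uv in zip(ps,uvs):
        c,d=ray(p,uv);d=d[0];M=np.eye(3)-np.outer(d,d);A+=M;b+=M@c
    return np.linalg.solve(A,b)
def save(n,im): cv2.imwrite(n,im[:,:,::-1])
E
python3 - <<'E'
from h import *
s=telemetry.observe()
print({k:np.round(v,4).tolist() for k,v in s.items()})
for n in ['side','top','wrist']:
    p=camera_params(n); print(n,p)
    save(f'pics/{n}0.png',get_image(n))
    c,d=ray(p,[320,240]); print(c,d)
E
```

```text
pics
{'clock': 0.0, 'q': [-1.5494, 0.3134, 1.4984, 0.0, 1.331, -0.2234], 'qvel': [0.0003, -0.0004, 0.0002, -0.0007, -0.0014, 0.0003], 'tau': [-0.0005, -41.2265, -25.9744, -0.0003, 0.0041, -0.0], 'position': [0.1272, -0.5091, 0.2307], 'eef_rot': [-3.1168, -0.3834, -0.0003], 'contact_force': [-0.581, -0.0452, -0.4749], 'moment': [-0.0253, 0.0516, -0.0043], 'opening': 0.9964}
side {'vertical_fov': 42.991019356466175, 'cx': 325.32509332268324, 'cy': 242.70130318613224, 'distortion': array([-0.06706085,  0.        ,  0.        ,  0.        ,  0.        ]), 'rvec': array([ 9.46247594e-04, -2.92885510e+00,  1.10276136e+00]), 'tvec': array([0.49263036, 0.06286006, 1.49633012])}
[0.47522488 0.94195231 1.17154899] [[ 0.02017451 -0.66276464 -0.74855596]]
top {'vertical_fov': 56.36075782886153, 'cx': 330.6048096985325, 'cy': 249.08543949650235, 'distortion': array([-0.03844048,  0.        ,  0.        ,  0.        ,  0.        ]), 'rvec': array([ 2.1769865 , -2.18836552,  0.11377322]), 'tvec': array([-0.03095528,  0.52958545,  1.27842278])}
[ 0.41323111 -0.01415756  1.32091764] [[ 0.10949973  0.0085572  -0.99394999]]
wrist {'vertical_fov': 65.79363639669135, 'cx': 319.9297469289804, 'cy': 243.98479786098088, 'distortion': array([0.00670218, 0.        , 0.        , 0.        , 0.        ]), 'rvec': array([-2.30121249,  1.79527394,  0.24513838]), 'tvec': array([-0.52477886, -0.03595775,  0.37797299])}
[ 0.19207037 -0.49312218  0.37348211] [[-0.24930091 -0.06203784 -0.96643694]]
```

View pics/top0.png

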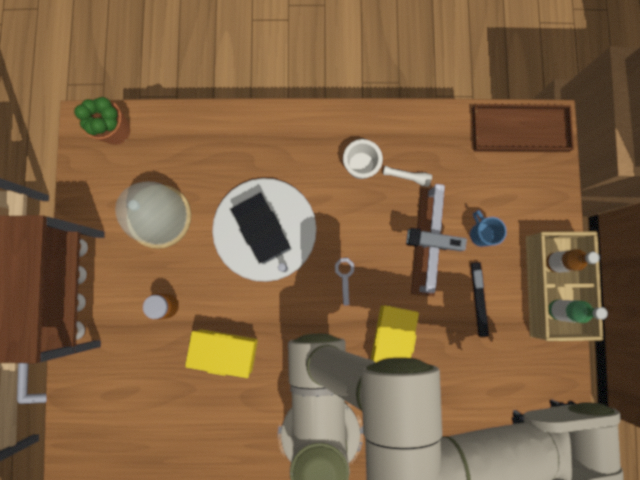

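View pics/side0.png

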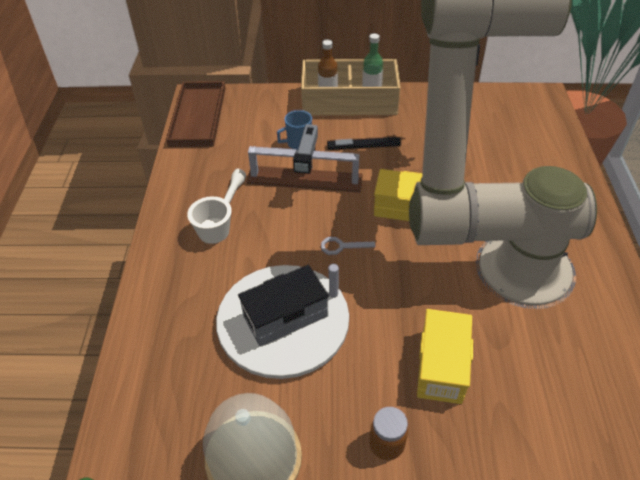

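View pics/wrist0.png

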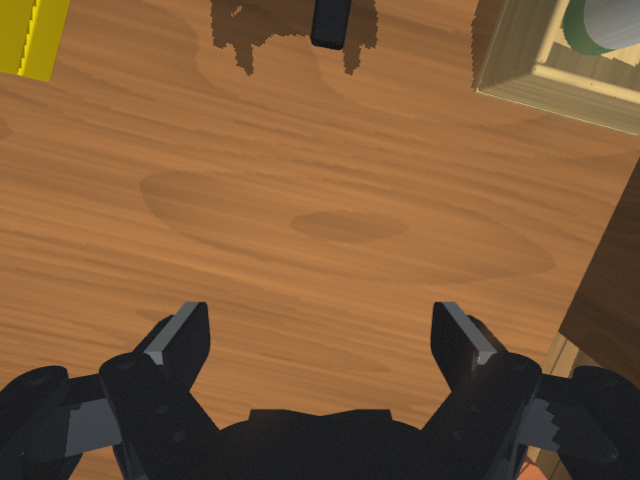

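```bash
python3 - <<'E'
from h import *
t=cv2.imread('pics/top0.png'); s=cv2.imread('pics/side0.png')
a=cv2.resize(t[165:305,195:335],(800,800)[:2] if 0 else (600,600),interpolation=cv2.INTER_CUBIC)
cv2.imwrite('pics/c1.png',a)
a=cv2.resize(t[170:310,395:515],(514,600),interpolation=cv2.INTER_CUBIC)
cv2.imwrite('pics/c2.png',a)
a=cv2.resize(s[100:390,170:430],(538,600),interpolation=cv2.INTER_CUBIC)
cv2.imwrite('pics/c3.png',a)
E
```

```text
(no output)
```

View pics/c1.png

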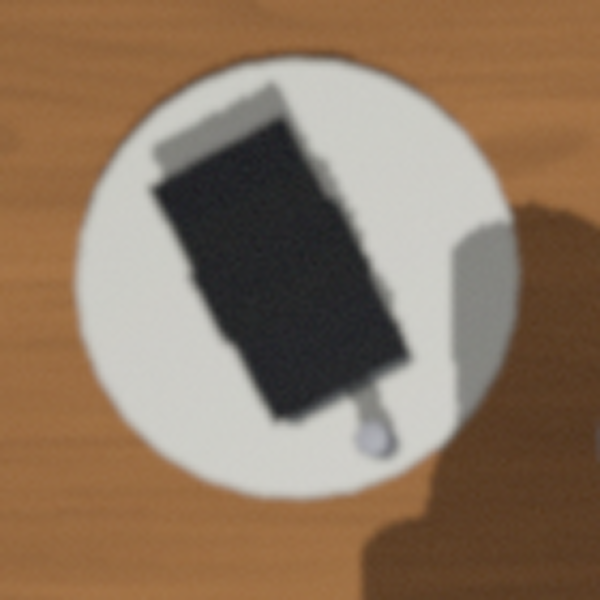

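View pics/c2.png

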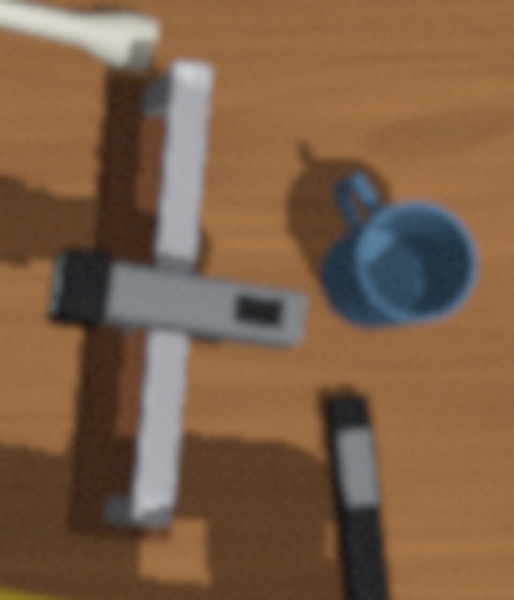

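View pics/c3.png

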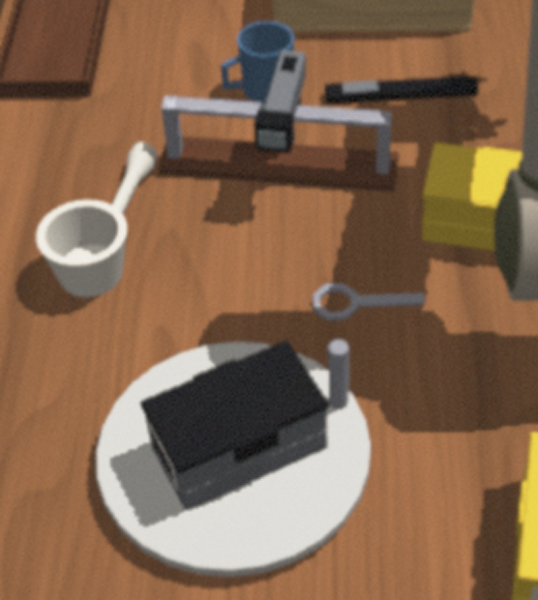

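c1: white platter with the grey black-lidded bento in the middle (top view ≈(260,226)) and the steel peg at ≈(282,266). c2: scanner across the bar at ≈(437,240), with its dark head at the left, towards the lazy susan. The yellow boxes at (222,354) and (395,335) are decoys; the grey box on the platter is the one that fits the description. Next I'll measure.

```bash
cat > meas.py <<'E'
from h import *
def circ(P):
    A=np.c_[2*P[:,:2],np.ones(len(P))];b=(P[:,:2]**2).sum(1)
    x=np.linalg.lstsq(A,b,rcond=None)[0]; return x[:2],np.sqrt(x[2]+x[0]**2+x[1]**2)
def ransac_circ(P,R,it=400,tol=0.003):
    rng=np.random.default_rng(0);best=None
    for _ in range(it):
        c,r=circ(P[rng.choice(len(P),3,replace=False)])
        if abs(r-R)>0.01: continue
        m=abs(np.linalg.norm(P[:,:2]-c,axis=1)-r)<tol
        if best is None or m.sum()>best.sum(): best=m
    c,r=circ(P[best]); return c,r,best.sum()
def platter(im,p):
    hsv=cv2.cvtColor(im,cv2.COLOR_RGB2HSV)
    m=((hsv[...,1]<60)&(hsv[...,2]>85)).astype(np.uint8)
    m=cv2.morphologyEx(m,cv2.MORPH_OPEN,np.ones((3,3)))
    n,l,st,ce=cv2.connectedComponentsWithStats(m)
    u=proj(p,[[0.45,0.17,0.03]])[0]
    i=max(range(1,n),key=lambda k:st[k,4]*(np.linalg.norm(ce[k]-u)<80))
    cs,_=cv2.findContours((l==i).astype(np.uint8),cv2.RETR_EXTERNAL,cv2.CHAIN_APPROX_NONE)
    c=max(cs,key=cv2.contourArea).reshape(-1,2).astype(float)
    return onz(p,c,0.03)
def lid(im,p,c0,rad=0.17,z=0.115,vmax=60):
    hsv=cv2.cvtColor(im,cv2.COLOR_RGB2HSV)
    m=((hsv[...,2]<vmax)).astype(np.uint8)
    u=proj(p,[[c0[0],c0[1],z]])[0].astype(int)
    r=np.zeros_like(m);cv2.circle(r,tuple(int(x) for x in u),70,1,-1); m&=r
    m=cv2.morphologyEx(m,cv2.MORPH_OPEN,np.ones((5,5)))
    n,l,st,ce=cv2.connectedComponentsWithStats(m)
    i=max(range(1,n),key=lambda k:st[k,4])
    cs,_=cv2.findContours((l==i).astype(np.uint8),cv2.RETR_EXTERNAL,cv2.CHAIN_APPROX_NONE)
    c=max(cs,key=cv2.contourArea).reshape(-1,2).astype(float)
    P=onz(p,c,z)[:,:2]
    rc=cv2.minAreaRect((P*1000).astype(np.float32))
    return P,rc
E
python3 - <<'E'
from meas import *
t=cv2.imread('pics/top0.png')[...,::-1].copy(); s=cv2.imread('pics/side0.png')[...,::-1].copy()
pt=camera_params('top');ps=camera_params('side')
for im,p in ((t,pt),(s,ps)):
    P=platter(im,p); print('platter',ransac_circ(P,0.15), len(P))
c0=ransac_circ(platter(t,pt),0.15)[0]
P,rc=lid(t,pt,c0); print('lid',rc, cv2.boxPoints(rc))
P,rc=lid(s,ps,c0,vmax=50); print('lid side',rc)
pg=onz(pt,[[195+375*140/600,165+437*140/600]],0.13); print('peg top',pg)
pgs=onz(ps,[[170+339*260/538,100+348*290/600]],0.13); print('peg side',pgs)
d=pg[0,:2]-c0; print(np.linalg.norm(d),np.degrees(np.arctan2(d[1],d[0])))
E
```

```text
platter (array([0.58900062, 0.15951045]), np.float64(0.14952286041695775), np.int64(292)) 292
platter (array([0.58880182, 0.16390044]), np.float64(0.15044497975343304), np.int64(312)) 584
lid ((580.81640625, 158.58706665039062), (170.70883178710938, 97.97592163085938), 26.858619689941406) [[482.53735 163.72809]
 [526.802    76.32141]
 [679.09546 153.44604]
 [634.8308  240.85272]]
lid side ((578.25341796875, 171.32266235351562), (170.2047576904297, 119.68519592285156), 27.64263916015625)
peg top [[0.47279475 0.09599563 0.13      ]]
peg side [[0.47208793 0.10252992 0.13      ]]
0.13243086787170852 -151.34024287502024
```

```bash
python3 - <<'E'
from meas import *
t=cv2.imread('pics/top0.png')[...,::-1].copy()
s=cv2.imread('pics/side0.png')[...,::-1].copy()
pt=camera_params('top');ps=camera_params('side')
hsv=cv2.cvtColor(t,cv2.COLOR_RGB2HSV)
roi=np.zeros(t.shape[:2],np.uint8); roi[180:300,415:450]=1
m=((hsv[...,1]<45)&(hsv[...,2]>120)).astype(np.uint8)&roi
print('bar px',m.sum())
ys,xs=np.nonzero(m)
# bar edges by row
P=onz(pt,np.c_[xs,ys],0.10)
L=[];Rr=[]
for y in range(180,300):
    x=np.nonzero(m[y])[0]
    if 6<=len(x)<=14: L.append([x.min()-.5,y]);Rr.append([x.max()+.5,y])
for E in (L,Rr):
    Q=onz(pt,E,0.10)[:,:2]; vx,vy,x0,y0=cv2.fitLine(Q.astype(np.float32),cv2.DIST_HUBER,0,1e-4,1e-4).ravel()
    print('edge',len(Q),np.degrees(np.arctan2(vy,vx)),x0,y0,Q[0],Q[-1])
print(P[:,:2].min(0),P[:,:2].max(0))
ms=(m*255); save('pics/m1.png',cv2.resize(np.dstack([ms]*3)[170:310,395:515],(514,600)))
# scanner mask : head dark + barrel grey
R=cv2.Rodrigues(np.array(telemetry.observe()['eef_rot']))[0]; print('R tool',np.round(R,3))
c,d=ray(camera_params('wrist'),[320,240]); print('cam in tool',np.round(R.T@(c-telemetry.observe()['position']),4), R.T@d[0])
for y in range(222,262,3): print(y,[tuple(int(v) for v in hsv[y,x]) for x in range(404,472,4)])
E
```

```text
bar px 1208
edge 93 -6.6542206 0.5550973 -0.3072716 [ 0.70931153 -0.2731956 ] [ 0.41206267 -0.29091146]
edge 93 -6.5086145 0.6007336 -0.3389076 [ 0.70931533 -0.30969815] [ 0.41192098 -0.31015247]
[ 0.4092929  -0.35983676] [ 0.71500761 -0.26905998]
R tool [[ 0.97   0.242 -0.   ]
 [ 0.242 -0.97   0.001]
 [ 0.    -0.001 -1.   ]]
cam in tool [ 0.0668  0.     -0.1427] [-2.57125165e-01  8.40572709e-04  9.66377744e-01]
222 [(14, 150, 97), (13, 146, 96), (13, 148, 95), (13, 146, 91), (9, 158, 63), (11, 153, 65), (11, 143, 64), (120, 8, 126), (120, 10, 178), (158, 7, 156), (14, 144, 159), (15, 146, 159), (14, 144, 159), (15, 144, 159), (14, 148, 153), (13, 150, 95), (14, 145, 93)]
225 [(12, 134, 97), (14, 153, 95), (13, 142, 97), (13, 144, 85), (11, 150, 63), (12, 159, 64), (12, 155, 64), (120, 7, 140), (116, 12, 175), (128, 6, 157), (14, 149, 142), (15, 144, 161), (14, 145, 160), (14, 147, 160), (14, 143, 160), (14, 152, 106), (13, 145, 95)]
228 [(13, 143, 98), (13, 130, 86), (9, 77, 53), (9, 112, 59), (8, 132, 54), (10, 147, 66), (11, 141, 65), (120, 6, 138), (113, 12, 170), (170, 11, 141),
[... 2353 characters left out ...]
20, 9, 174), (120, 9, 172), (14, 143, 159), (14, 149, 159), (14, 142, 160), (14, 139, 158), (15, 146, 155), (14, 141, 155), (14, 147, 153), (14, 148, 152)]
258 [(14, 142, 154), (14, 144, 154), (14, 146, 141), (12, 144, 62), (12, 158, 66), (11, 149, 108), (5, 41, 117), (116, 10, 174), (120, 7, 172), (14, 145, 157), (14, 141, 157), (14, 146, 157), (14, 145, 157), (14, 145, 156), (15, 150, 155), (14, 144, 156), (14, 146, 155)]
261 [(14, 140, 158), (14, 145, 158), (14, 153, 120), (9, 150, 61), (10, 141, 65), (11, 153, 105), (177, 18, 127), (116, 12, 175), (132, 8, 167), (14, 142, 149), (14, 146, 148), (14, 144, 151), (14, 146, 148), (14, 145, 149), (14, 141, 150), (14, 144, 150), (14, 151, 132)]
```

```bash
python3 - <<'E'
import cv2
s=cv2.imread('pics/side0.png')
cv2.imwrite('pics/c4.png',cv2.resize(s[110:210,235:375],(798,570),interpolation=cv2.INTER_CUBIC))
E
```

```text
(no output)
```

View pics/m1.png

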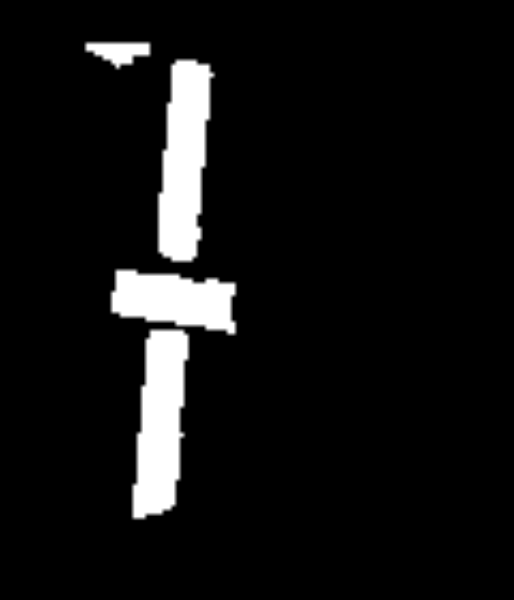

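View pics/c4.png

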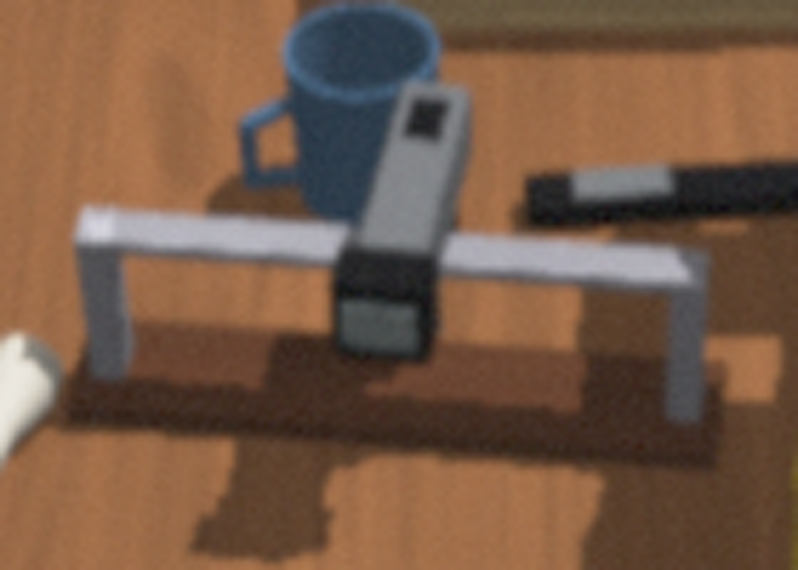

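```bash
python3 - <<'E'
from meas import *
t=cv2.imread('pics/top0.png')[...,::-1].copy()
s=cv2.imread('pics/side0.png')[...,::-1].copy()
pt=camera_params('top');ps=camera_params('side')
hsv=cv2.cvtColor(t,cv2.COLOR_RGB2HSV)
m=((hsv[...,1]<45)&(hsv[...,2]>120)).astype(np.uint8)
n,l,st,ce=cv2.connectedComponentsWithStats(m)
C=[]
for i in range(1,n):
    if 415<ce[i][0]<450 and 180<ce[i][1]<300 and st[i,4]>150: print(i,ce[i],st[i]); C.append(i)
bars=[i for i in C if st[i,3]>35]
E={0:[],1:[]}
for i in bars:
    y0,h=st[i,1],st[i,3]
    for y in range(y0+4,y0+h-4):
        x=np.nonzero(l[y]==i)[0]; E[0].append([x.min()-.5,y]);E[1].append([x.max()+.5,y])
lines=[]
for k in E:
    Q=onz(pt,E[k],0.10)[:,:2]; vx,vy,x0,y0=cv2.fitLine(Q.astype(np.float32),cv2.DIST_HUBER,0,1e-4,1e-4).ravel()
    if vx<0: vx,vy=-vx,-vy
    lines.append((vx,vy,x0,y0)); print('edge',np.degrees(np.arctan2(vy,vx)),'y at x=.56',y0+(0.56-x0)*vy/vx)
Q=np.vstack([onz(pt,np.argwhere(l==i)[:,::-1].astype(float),0.10)[:,:2] for i in bars]); print('ends',Q.min(0),Q.max(0))
# side view bar ends: corners from crop c4 (scale 5.7)
for nm,u in {'far-left top corner':(80,207),'left near':(78,240),'right near':(690,285),'right far':(690,250)}.items():
    print(nm,onz(ps,[[235+u[0]/5.7,110+u[1]/5.7]],0.10)[0])
# scanner edges, top z=.14 : grey barrel component incl. dark button; 
g=((hsv[...,1]<45)&(hsv[...,2]>95)&(hsv[...,2]<146)).astype(np.uint8)
roi=np.zeros_like(g);roi[228:256,418:470]=1
E={0:[],1:[]}
for x in range(422,462):
    y=np.nonzero((g&roi)[:,x])[0]
    if len(y)>6 and not 428<=x<=442: E[0].append([x,y.min()-.5]);E[1].append([x,y.max()+.5])
for k in E:
    Q=onz(pt,E[k],0.14)[:,:2]; vx,vy,x0,y0=cv2.fitLine(Q.astype(np.float32),cv2.DIST_HUBER,0,1e-4,1e-4).ravel()
    if vy<0: vx,vy=-vx,-vy
    print('scan edge',np.degrees(np.arctan2(vy,vx)),'x at y=-.30',x0+(-.30-y0)*vx/vy, len(Q))
# corners from crop c2 scale 4.283
for nm,u in {'frontL':(60,250),'frontR':(52,316),'backL':(306,290),'backR':(300,346),'head/barrel top':(112,262),'hb bot':(106,322)}.items():
    print(nm,onz(pt,[[395+u[0]/4.283,170+u[1]/4.283]],0.14)[0])
E
```

```text
5 [437.50812065 207.02552204] [432 184  13  47 431]
8 [440.04736842 240.38947368] [421 233  45  17 380]
15 [431.99033816 268.25603865] [426 247  13  44 414]
edge -6.7457385 y at x=.56 -0.3076662
edge -6.5033226 y at x=.56 -0.33421603
ends [ 0.4092929  -0.35006889] [ 0.70363586 -0.29222118]
far-left top corner [ 0.70159624 -0.34948365  0.1       ]
left near [ 0.70037784 -0.32520466  0.1       ]
right near [ 0.41128725 -0.29029192  0.1       ]
right far [ 0.41056032 -0.31525473  0.1       ]
scan edge 80.69905 x at y=-.30 0.56188816 23
scan edge 80.766045 x at y=-.30 0.5265607 23
frontL [ 0.57355884 -0.24151534  0.14      ]
frontR [ 0.53225596 -0.23561588  0.14      ]
backL [ 0.54790841 -0.39549262  0.14      ]
backR [ 0.51283337 -0.39053939  0.14      ]
head/barrel top [ 0.56591523 -0.27392129  0.14      ]
hb bot [ 0.5283675 -0.2692546  0.14     ]
```

```bash
python3 - <<'E'
from meas import *
pt=camera_params('top');ps=camera_params('side')
print('cloche board edges top', onz(pt,[[190,213],[155,248],[157,213]],0.01))
print('cloche board side', onz(ps,[[250,413],[300,455],[205,460]],0.01))
print('cloche knob tri', tri([pt,ps],[[134,204],[243,416]]))
print('jar',onz(pt,[[155,307]],0.1), 'yellow1',onz(pt,[[190,330],[256,345]],0.085))
print('opener',onz(pt,[[345,267],[347,303]],0.006),'mug',onz(pt,[[492,232]],0.09))
print('peg tri',tri([pt,ps],[[195+375*140/600,165+437*140/600],[170+339*260/538,100+348*290/600]]))
print('bar tri', tri([pt,ps],[[432+1,184],[235+80/5.7,110+207/5.7]]))
E
```

```text
cloche board edges top [[0.63973689 0.38143159 0.01      ]
 [0.53622149 0.48234823 0.01      ]
 [0.64028701 0.47955515 0.01      ]]
cloche board side [[0.64512525 0.38643077 0.01      ]
 [0.53980855 0.4748621  0.01      ]
 [0.72521265 0.48613597 0.01      ]]
cloche knob tri [0.63284254 0.47475771 0.18311587]
jar [[0.36732439 0.44389723 0.1       ]] yellow1 [[0.30411622 0.35204448 0.085     ]
 [0.26301486 0.17162811 0.085     ]]
opener [[ 0.4779763  -0.07598078  0.006     ]
 [ 0.37278614 -0.08092518  0.006     ]] mug [[ 0.56942832 -0.48457317  0.09      ]]
peg tri [0.4726095  0.09668979 0.1228176 ]
bar tri [ 0.69547867 -0.31138486  0.13176282]
```

```bash
python3 - <<'E'
import cv2
s=cv2.imread('pics/side0.png');t=cv2.imread('pics/top0.png')
import numpy as np
a=cv2.resize(s[380:480,180:420],(800,333),interpolation=cv2.INTER_CUBIC)
b=cv2.resize(t[170:330,100:260],(266,266),interpolation=cv2.INTER_CUBIC)
o=np.zeros((600,800,3),np.uint8);o[:333]=a;o[333:599,:266]=b
cv2.imwrite('pics/c5.png',o)
E
```

```text
(no output)
```

View pics/c5.png

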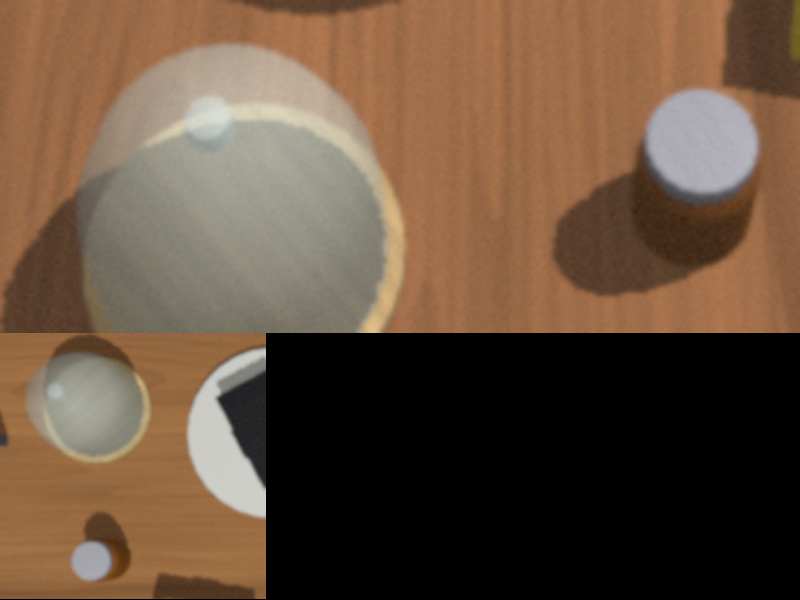

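```bash
cat > plan.py <<'E'
from h import *
def Ra(a):
    a=np.radians(a); c,s=np.cos(a),np.sin(a); return np.array([[c,s,0],[s,-c,0],[0,0,-1.]])
def plan(wps,start=None):
    """wps: list of (x,y,z,adeg); prints shift/turn (fractions) from each pose to the next"""
    if start is None:
        s=telemetry.observe(); p=np.array(s['position']); R=cv2.Rodrigues(np.array(s['eef_rot'],float))[0]
        print('now',np.round(p,4),'a',round(np.degrees(np.arctan2(R[1,0],R[0,0])),2),'tilt',np.round(R[:,2],4),'t',s['clock'],'F',np.round(s['contact_force'],1),'op',round(s['opening'],3))
    else: p=np.array(start[:3],float);R=Ra(start[3])
    for w in wps:
        q=np.array(w[:3],float);T=Ra(w[3])
        d=R.T@(q-p); r=cv2.Rodrigues(R.T@T)[0].ravel()
        print(w,'->',np.round(d/0.5,4),np.round(np.degrees(r)/120,4),'mm',round(1000*np.linalg.norm(d)),'deg',round(np.degrees(np.linalg.norm(r)),1))
        p,R=q,T
E
python3 - <<'E'
from plan import *
plan([(0.127+0.346*k/5,-0.509+0.606*k/5,0.231,14+194.7*k/5) for k in range(1,6)])
E
```

```text
now [ 0.1272 -0.5092  0.2309] a 14.03 tilt [-0.     0.001 -1.   ] t 0.15 F [-0.  -0.4  0. ] op 0.999
(0.19619999999999999, -0.38780000000000003, 0.231, 52.94) -> [ 0.1927 -0.2021 -0.    ] [-4.000e-04 -2.000e-04 -3.243e-01] mm 140 deg 38.9
(0.26539999999999997, -0.2666, 0.231, 91.88) -> [ 0.2768 -0.0356  0.    ] [ 0.      0.     -0.3245] mm 140 deg 38.9
(0.33459999999999995, -0.14539999999999997, 0.231, 130.82) -> [0.2377 0.1463 0.    ] [ 0.      0.     -0.3245] mm 140 deg 38.9
(0.4038, -0.0242, 0.231, 169.76) -> [0.093  0.2632 0.    ] [ 0.      0.     -0.3245] mm 140 deg 38.9
(0.473, 0.09699999999999998, 0.231, 208.7) -> [-0.0931  0.2631  0.    ] [ 0.      0.     -0.3245] mm 140 deg 38.9
```

```bash
python3 -m handwheel '[0.193,-0.202,0,0,0,-0.325,0.193,-0.202,0,0,0,-0.325,0.193,-0.202,0,0,0,-0.325,0.193,-0.202,0,0,0,-0.325,0.193,-0.202,0,0,0,-0.325]' 0.6 20
python3 -m handwheel '[0.277,-0.036,0,0,0,-0.325,0.277,-0.036,0,0,0,-0.325,0.277,-0.036,0,0,0,-0.325,0.277,-0.036,0,0,0,-0.325,0.277,-0.036,0,0,0,-0.325]'
python3 -c "
from plan import *
plan([(0.3346,-0.1454,0.231,130.8),(0.4038,-0.0242,0.231,169.8),(0.473,0.097,0.231,208.7)])"
```

```text
clock: 0.65
position: [0.1969, -0.3871, 0.2315]
eef_rot: [2.806, 1.412, -0.0]
contact_force: [-0.2, -0.6, 0.4]
opening: 0.6
clock: 1.15
position: [0.2658, -0.2655, 0.2314]
eef_rot: [2.173, 2.268, -0.0]
contact_force: [0.2, -0.4, 0.3]
opening: 0.599
now [ 0.2658 -0.2655  0.2314] a 92.46 tilt [ 1.e-04 -3.e-04 -1.e+00] t 1.15 F [ 0.2 -0.4  0.3] op 0.599
(0.3346, -0.1454, 0.231, 130.8) -> [0.2342 0.1479 0.0007] [ 0.000e+00  1.000e-04 -3.195e-01] mm 138 deg 38.3
(0.4038, -0.0242, 0.231, 169.8) -> [0.0931 0.2632 0.    ] [ 0.     0.    -0.325] mm 140 deg 39.0
(0.473, 0.097, 0.231, 208.7) -> [-0.0933  0.2631  0.    ] [ 0.      0.     -0.3242] mm 140 deg 38.9
```

Moves go as planned; on to above the peg.

```bash
python3 -m handwheel '[0.234,0.148,0,0,0,-0.32,0.234,0.148,0,0,0,-0.32,0.234,0.148,0,0,0,-0.32,0.234,0.148,0,0,0,-0.32,0.234,0.148,0,0,0,-0.32]'
python3 -m handwheel '[0.093,0.263,0,0,0,-0.325,0.093,0.263,0,0,0,-0.325,0.093,0.263,0,0,0,-0.325,0.093,0.263,0,0,0,-0.325,0.093,0.263,0,0,0,-0.325]'
python3 -m handwheel '[-0.093,0.263,0,0,0,-0.324,-0.093,0.263,0,0,0,-0.324,-0.093,0.263,0,0,0,-0.324,-0.093,0.263,0,0,0,-0.324,-0.093,0.263,0,0,0,-0.324]'
python3 - <<'E'
from plan import *
plan([(0.473,0.097,0.09,208.7)])
save('pics/w1.png',get_image('wrist'))
print(proj(camera_params('wrist'),[[0.473,0.097,0.13]]))
E
```

```text
clock: 1.65
position: [0.3355, -0.1458, 0.2312]
eef_rot: [-1.305, -2.857, -0.0]
contact_force: [-0.1, -0.6, 1.1]
opening: 0.599
clock: 2.15
position: [0.4052, -0.0252, 0.231]
eef_rot: [-0.277, -3.129, -0.0]
contact_force: [0.4, 0.2, 0.3]
opening: 0.599
clock: 2.65
position: [0.4749, 0.0955, 0.2307]
eef_rot: [0.779, -3.042, -0.001]
contact_force: [0.1, -0.3, -0.3]
opening: 0.6
now [0.4749 0.0955 0.2307] a -151.27 tilt [-1.1e-03  1.0e-04 -1.0e+00] t 2.65 F [ 0.1 -0.3 -0.3] op 0.6
(0.473, 0.097, 0.09, 208.7) -> [0.0017 0.0043 0.2815] [ 0.0003 -0.0005  0.0003] mm 141 deg 0.1
[[323.4862934  244.59418191]]
```

View pics/w1.png

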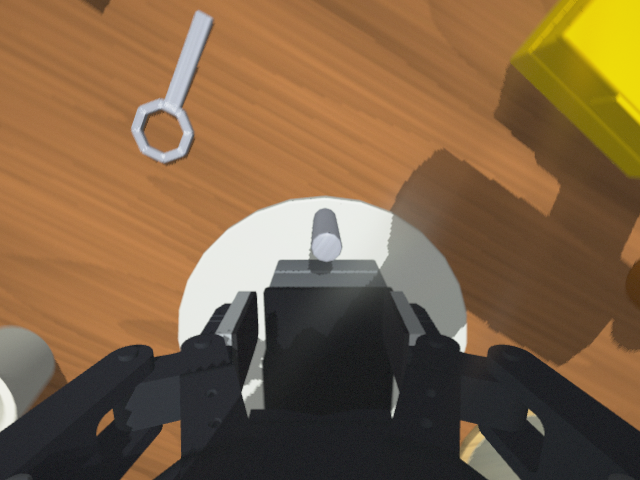

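Wrist view: peg top at ≈(326,246), a hair from the predicted (323,245), between the finger pads at (245,320) and (400,320). Going down around it.

```bash
python3 - <<'E'
from plan import *
p=onz(camera_params('wrist'),[[326.5,247]],0.13)[0]; print(p)
im=cv2.imread('pics/w1.png')[...,::-1].copy()
c=np.array([0.589,0.1610])
d=p[:2]-c; print('r',np.linalg.norm(d),np.degrees(np.arctan2(d[1],d[0])))
plan([(0.473,0.097,0.16,208.7),(0.473,0.097,0.092,208.7)])
E
python3 -m handwheel '[0.001,0.004,0.07,0,0,0,0.001,0.004,0.14,0,0,0,0.001,0.004,0.2,0,0,0,0.001,0.004,0.24,0,0,0,0.001,0.004,0.278,0,0,0]'
python3 -m handwheel '[0,0,0,0,0,0,0,0,0,0,0,0,0,0,0,0,0,0]' 0.4
python3 - <<'E'
from plan import *
plan([])
save('pics/w2.png',get_image('wrist'))
E
```

```text
[0.47349755 0.09962687 0.13      ]
r 0.13079555175188798 -152.01570874172816
now [0.4748 0.095  0.2309] a -151.2 tilt [-9.e-04  0.e+00 -1.e+00] t 2.7 F [-0.8 -0.3  0.2] op 0.597
(0.473, 0.097, 0.16, 208.7) -> [0.0012 0.0052 0.1418] [ 0.0002 -0.0004  0.0008] mm 71 deg 0.1
(0.473, 0.097, 0.092, 208.7) -> [0.    0.    0.136] [0. 0. 0.] mm 68 deg 0.0
clock: 3.2
position: [0.4731, 0.0958, 0.0911]
eef_rot: [0.765, -3.046, -0.0]
contact_force: [1.1, 0.2, -0.8]
opening: 0.602
clock: 3.5
position: [0.4741, 0.0959, 0.0934]
eef_rot: [-0.767, 3.045, -0.001]
contact_force: [-0.3, -0.4, -0.4]
opening: 0.404
now [0.4741 0.0959 0.0934] a -151.73 tilt [ 1.9e-03 -1.0e-04 -1.0e+00] t 3.5 F [-0.3 -0.4 -0.4] op 0.404
```

View pics/w2.png

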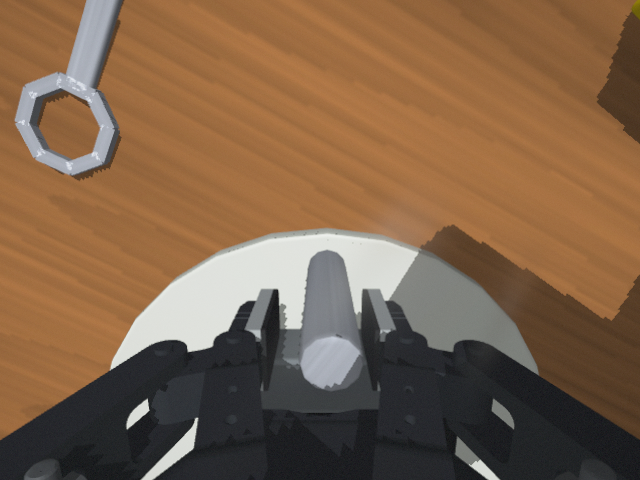

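Peg (330,320) sits between the pads (270 and 375). Starting the clockwise push, 15° per call.

```bash
python3 -m handwheel '[-0.0002,0.008,0,0,0,0.015,-0.001,0.02,0,0,0,0.0375,-0.0025,0.034,0,0,0,0.0625,-0.005,0.0505,0,0,0,0.094,-0.009,0.0675,0,0,0,0.125]'
python3 -m handwheel '[-0.0004,0.0136,0,0,0,0.025,-0.0014,0.0272,0,0,0,0.05,-0.0032,0.0407,0,0,0,0.075,-0.0057,0.0541,0,0,0,0.1,-0.009,0.0675,0,0,0,0.125]'
python3 - <<'E'
from plan import *
plan([])
s=telemetry.observe();c=np.array([0.589,0.161]);d=np.array(s['position'][:2])-c;print(np.linalg.norm(d),np.degrees(np.arctan2(d[1],d[0])))
t=get_image('top'); save('pics/t1.png',t); s=get_image('side'); save('pics/s1.png',s)
E
```

```text
clock: 4.05
position: [0.4617, 0.1279, 0.0932]
eef_rot: [-0.359, 3.12, -0.001]
contact_force: [0.1, -1.2, 0.4]
opening: 0.401
clock: 4.55
position: [0.4582, 0.1619, 0.0931]
eef_rot: [0.05, 3.14, -0.0]
contact_force: [-1.9, -0.4, -0.1]
opening: 0.397
now [0.4582 0.1619 0.0931] a 178.17 tilt [ 8.e-04 -2.e-04 -1.e+00] t 4.55 F [-1.9 -0.4 -0.1] op 0.397
0.13082226218912438 179.61517112740896
```

View pics/s1.png

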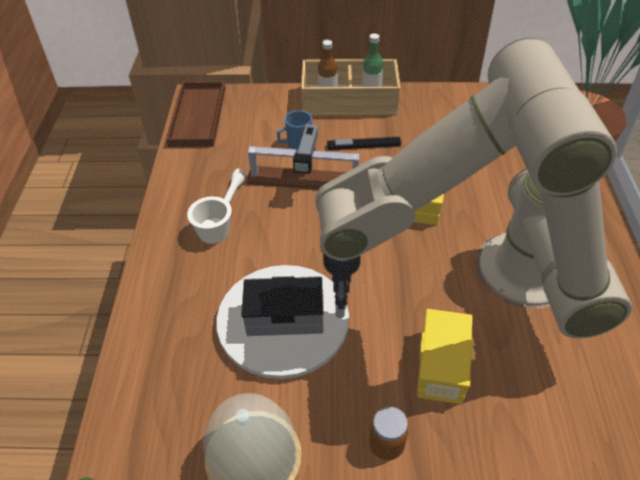

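Box is being carried along; now roughly square to the camera. Continuing.

```bash
python3 -m handwheel '[-0.0004,0.0136,0,0,0,0.025,-0.0014,0.0272,0,0,0,0.05,-0.0032,0.0407,0,0,0,0.075,-0.0057,0.0541,0,0,0,0.1,-0.009,0.0675,0,0,0,0.125]'
python3 -m handwheel '[-0.0004,0.0136,0,0,0,0.025,-0.0014,0.0272,0,0,0,0.05,-0.0032,0.0407,0,0,0,0.075,-0.0057,0.0541,0,0,0,0.1,-0.009,0.0675,0,0,0,0.125]'
python3 -m handwheel '[-0.0004,0.0136,0,0,0,0.025,-0.0014,0.0272,0,0,0,0.05,-0.0032,0.0407,0,0,0,0.075,-0.0057,0.0541,0,0,0,0.1,-0.009,0.0675,0,0,0,0.125]'
python3 - <<'E'
from plan import *
c=np.array([0.589,0.161])
th=[120,105,90]
plan([(c[0]+0.131*np.cos(np.radians(t)),c[1]+0.131*np.sin(np.radians(t)),0.093,t-1.0) for t in th])
s=telemetry.observe();d=np.array(s['position'][:2])-c;print(np.linalg.norm(d),np.degrees(np.arctan2(d[1],d[0])))
t=get_image('top'); save('pics/t2.png',t)
E
```

```text
clock: 5.15
position: [0.4637, 0.1952, 0.0928]
eef_rot: [0.457, 3.108, -0.0]
contact_force: [-1.1, -1.3, -0.1]
opening: 0.4
clock: 5.65
position: [0.4776, 0.2263, 0.0927]
eef_rot: [-0.859, -3.022, 0.0]
contact_force: [-1.7, -0.2, 0.1]
opening: 0.399
clock: 6.15
position: [0.4992, 0.2526, 0.0927]
eef_rot: [-1.246, -2.884, 0.0]
contact_force: [-2.1, -0.3, 1.0]
opening: 0.4
now [0.4992 0.2526 0.0927] a 133.26 tilt [-2.e-04  0.e+00 -1.e+00] t 6.15 F [-2.1 -0.3  1. ] op 0.4
(np.float64(0.5235), np.float64(0.2744493278957615), 0.093, 119.0) -> [-0.0015  0.0653 -0.0006] [-1.000e-04 -1.000e-04  1.188e-01] mm 33 deg 14.3
(np.float64(0.5550947050915698), np.float64(0.28753628324386793), 0.093, 104.0) -> [-0.0077  0.068   0.    ] [0.    0.    0.125] mm 34 deg 15.0
(np.float64(0.589), np.float64(0.29200000000000004), 0.093, 89.0) -> [-0.0077  0.068   0.    ] [0.    0.    0.125] mm 34 deg 15.0
0.12826907467772453 134.41406261898507
```

View pics/t2.png

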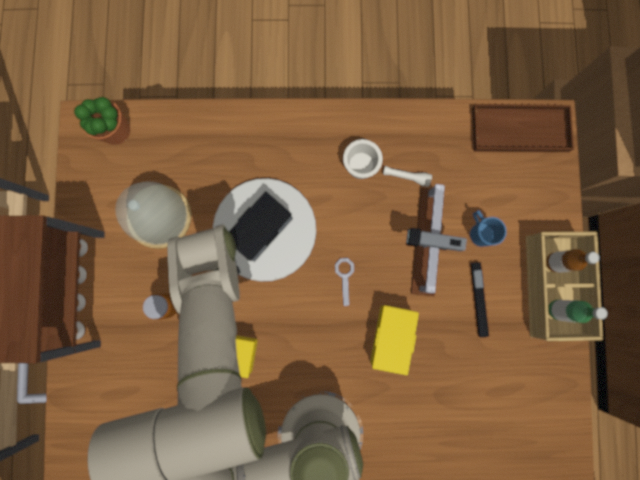

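Top view: lid at ≈(262,222), labelled end up-right and turning right; the arm hides the peg. Continuing 3 more arcs, then measure.

```bash
python3 -m handwheel '[0,0.013,0,0,0,0.024,0,0.026,0,0,0,0.048,-0.0005,0.039,0,0,0,0.072,-0.001,0.052,0,0,0,0.096,-0.0015,0.065,0,0,0,0.12]'
python3 -m handwheel '[-0.0004,0.0136,0,0,0,0.025,-0.0014,0.0272,0,0,0,0.05,-0.003,0.0407,0,0,0,0.075,-0.005,0.0541,0,0,0,0.1,-0.008,0.068,0,0,0,0.125]'
python3 -m handwheel '[-0.0004,0.0136,0,0,0,0.025,-0.0014,0.0272,0,0,0,0.05,-0.003,0.0407,0,0,0,0.075,-0.005,0.0541,0,0,0,0.1,-0.008,0.068,0,0,0,0.125]'
python3 - <<'E'
from plan import *
from meas import lid
c=np.array([0.589,0.161])
plan([])
s=telemetry.observe();d=np.array(s['position'][:2])-c;print(np.linalg.norm(d),np.degrees(np.arctan2(d[1],d[0])))
t=get_image('top'); save('pics/t3.png',t);s=get_image('side'); save('pics/s3.png',s)
P,rc=lid(t,camera_params('top'),c); print(rc)
o=np.hstack([cv2.resize(t[160:300,195:335],(400,400),interpolation=cv2.INTER_CUBIC),cv2.resize(s[250:390,200:340],(400,400),interpolation=cv2.INTER_CUBIC)])
save('pics/c6.png',o)
E
```

```text
clock: 6.7
position: [0.5236, 0.2741, 0.0927]
eef_rot: [1.596, 2.705, -0.0]
contact_force: [-0.4, -1.5, -0.3]
opening: 0.4
clock: 7.2
position: [0.5551, 0.2872, 0.0926]
eef_rot: [-1.936, -2.474, -0.0]
contact_force: [-1.8, -0.4, 0.1]
opening: 0.4
clock: 7.7
position: [0.5891, 0.2915, 0.0927]
eef_rot: [-2.242, -2.2, -0.0]
contact_force: [-0.9, 0.7, 0.2]
opening: 0.402
now [0.5891 0.2915 0.0927] a 88.91 tilt [-1.e-04  3.e-04 -1.e+00] t 7.7 F [-0.9  0.7  0.2] op 0.402
0.13049673780828303 89.95211888160911
((591.1278686523438, 165.14735412597656), (101.80062103271484, 168.27084350585938), 4.9543070793151855)
```

View pics/c6.png

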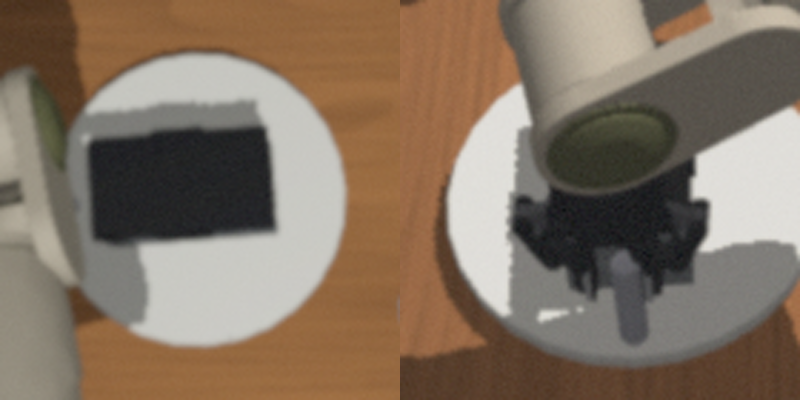

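Lid yaw now ≈ −85°; target ≈ −95.5° (opposite the stand's +y at −96.6°, bar middle seen at −94°). Another 10.5°.

```bash
python3 -m handwheel '[-0.0003,0.0125,0,0,0,0.0225,-0.001,0.0237,0,0,0,0.0435,-0.002,0.0345,0,0,0,0.063,-0.0034,0.0425,0,0,0,0.0775,-0.0044,0.0475,0,0,0,0.0875]'
python3 -m handwheel '[0,0,0,0,0,0]'
python3 - <<'E'
from plan import *
from meas import lid
c=np.array([0.589,0.161])
plan([])
t=get_image('top'); save('pics/t4.png',t)
P,rc=lid(t,camera_params('top'),c); print(rc)
# short edges by local line fit
a=np.radians(-95); R=np.array([[np.cos(a),np.sin(a)],[-np.sin(a),np.cos(a)]])
Q=(P-np.array(rc[0])/1000)@R.T   # x along box axis
for nm,m in {'label end':(Q[:,0]>0.06)&(abs(Q[:,1])<0.04),'other end':(Q[:,0]<-0.06)&(abs(Q[:,1])<0.04),'L':(Q[:,1]>0.03)&(abs(Q[:,0])<0.07),'R':(Q[:,1]<-0.03)&(abs(Q[:,0])<0.07)}.items():
    vx,vy,x0,y0=cv2.fitLine(P[m].astype(np.float32),cv2.DIST_HUBER,0,1e-4,1e-4).ravel(); print(nm,m.sum(),np.degrees(np.arctan2(vy,vx)),x0,y0)
save('pics/c7.png',cv2.resize(t[160:300,195:335],(600,600),interpolation=cv2.INTER_CUBIC))
E
```

```text
clock: 8.3
position: [0.6127, 0.2889, 0.0925]
eef_rot: [-2.434, -1.986, -0.0]
contact_force: [-0.9, 0.7, 0.3]
opening: 0.401
clock: 8.4
position: [0.6129, 0.2887, 0.0924]
eef_rot: [2.434, 1.986, 0.0]
contact_force: [-0.8, 0.3, 0.5]
opening: 0.403
now [0.6129 0.2887 0.0924] a 78.43 tilt [ 4.e-04 -1.e-04 -1.e+00] t 8.4 F [-0.8  0.3  0.5] op 0.403
((592.7869873046875, 164.2315673828125), (169.4980010986328, 100.34352111816406), 83.59916687011719)
label end 29 -4.6629295 0.58470434 0.08195249
other end 29 -6.907957 0.5991372 0.24722789
L 51 83.46773 0.63830626 0.15767483
R 52 84.14707 0.5447497 0.16793635
```

View pics/c7.png

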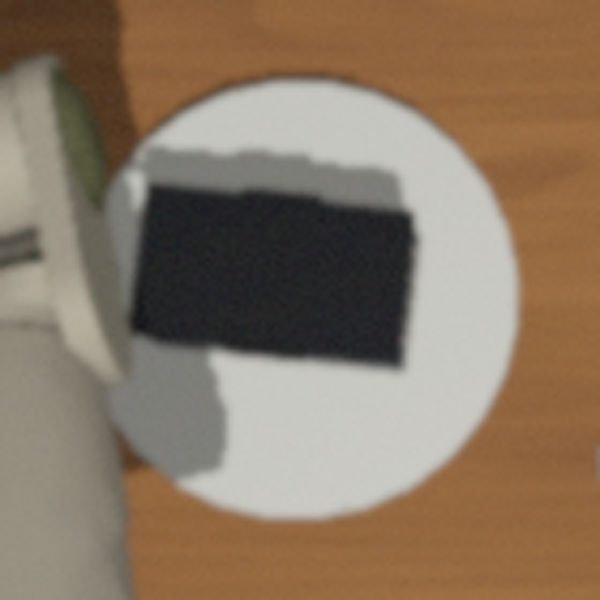

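Lid edges give yaw ≈ −96° (long edges 83.5/84.1°, ends −94.7/−96.9°): opposite the stand's +y to within a degree. Releasing the peg and lifting.

```bash
python3 -m handwheel '[0,-0.006,0,0,0,0,0,-0.006,0,0,0,0,0,-0.006,0,0,0,0]' 0.65
python3 -m handwheel '[0,0,-0.05,0,0,0,0,0,-0.11,0,0,0,0,0,-0.18,0,0,0,0,0,-0.26,0,0,0,0,0,-0.32,0,0,0]'
python3 - <<'E'
from plan import *
plan([(0.60,0.10,0.25,80),(0.575,-0.10,0.25,82)])
E
```

```text
clock: 8.75
position: [0.6096, 0.2897, 0.0924]
eef_rot: [2.434, 1.986, 0.0]
contact_force: [0.2, 0.2, -0.5]
opening: 0.653
clock: 9.25
position: [0.6099, 0.2896, 0.2552]
eef_rot: [2.433, 1.985, 0.004]
contact_force: [0.2, 0.1, -0.5]
opening: 0.651
now [0.6099 0.2896 0.2552] a 78.42 tilt [ 2.5e-03  6.0e-04 -1.0e+00] t 9.25 F [ 0.2  0.1 -0.5] op 0.651
(0.6, 0.1, 0.25, 80) -> [-0.3755  0.0568  0.0101] [ 0.0011 -0.0005 -0.0131] mm 190 deg 1.6
(0.575, -0.1, 0.25, 82) -> [-0.4026  0.0202  0.    ] [ 0.      0.     -0.0167] mm 202 deg 2.0
```

```bash
python3 -m handwheel '[-0.09,0.014,0,0,0,-0.013,-0.19,0.028,0,0,0,-0.013,-0.28,0.043,0,0,0,-0.013,-0.376,0.057,0.01,0,0,-0.013]'
python3 -m handwheel '[-0.1,0.005,0,0,0,-0.017,-0.2,0.01,0,0,0,-0.017,-0.3,0.015,0,0,0,-0.017,-0.4,0.02,0,0,0,-0.017,-0.4,0.02,0,0,0,-0.017]'
python3 - <<'E'
from plan import *
from meas import *
plan([])
c=np.array([0.589,0.161])
p=camera_params('wrist');w=get_image('wrist'); save('pics/w3.png',w)
print(proj(p,[[0.584,0.078,0.075],[0.584,0.078,0.115]]))
pt=camera_params('top');t=get_image('top'); save('pics/t5.png',t)
P,rc=lid(t,pt,c); print('lid',rc)
print(ransac_circ(platter(t,pt),0.15))
a=np.radians(-96); R=np.array([[np.cos(a),np.sin(a)],[-np.sin(a),np.cos(a)]])
Q=(P-np.array(rc[0])/1000)@R.T
for nm,m in {'label end':(Q[:,0]>0.06)&(abs(Q[:,1])<0.04),'other end':(Q[:,0]<-0.06)&(abs(Q[:,1])<0.04),'L':(Q[:,1]>0.03)&(abs(Q[:,0])<0.07),'R':(Q[:,1]<-0.03)&(abs(Q[:,0])<0.07)}.items():
    vx,vy,x0,y0=cv2.fitLine(P[m].astype(np.float32),cv2.DIST_HUBER,0,1e-4,1e-4).ravel(); print(nm,m.sum(),np.degrees(np.arctan2(vy,vx)),x0,y0)
E
```

```text
clock: 9.65
position: [0.5997, 0.0981, 0.248]
eef_rot: [2.406, 2.019, 0.002]
contact_force: [1.2, -0.4, -0.1]
opening: 0.654
clock: 10.15
position: [0.574, -0.1043, 0.2472]
eef_rot: [2.376, 2.054, -0.002]
contact_force: [0.0, 0.0, 0.2]
opening: 0.65
now [ 0.574  -0.1043  0.2472] a 81.66 tilt [-3.0e-04 -1.3e-03 -1.0e+00] t 10.15 F [0.  0.  0.2] op 0.65
[[298.56830509 -22.26465707]
 [294.98492567 -49.22942546]]
lid ((591.6231689453125, 163.56307983398438), (171.1171875, 102.54151153564453), 84.48858642578125)
(array([0.58925625, 0.15961979]), np.float64(0.14920813471633304), np.int64(281))
label end 29 -5.702091 0.58195984 0.08007417
other end 29 -7.155159 0.6029553 0.24615476
L 51 83.175964 0.6397359 0.16966176
R 51 83.23802 0.5438886 0.17631151
```

View pics/w3.png

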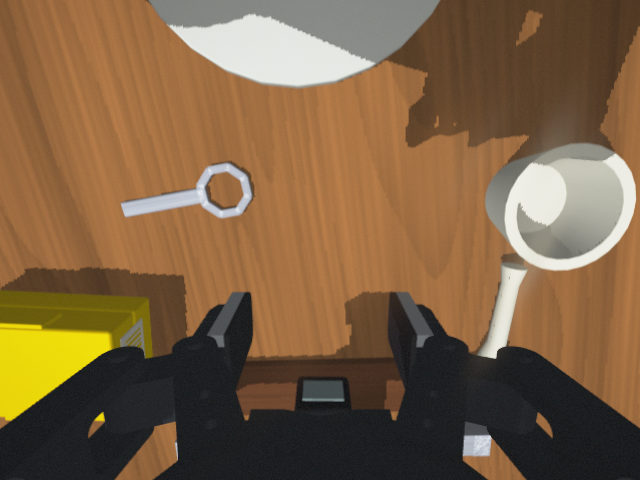

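View pics/t5.png

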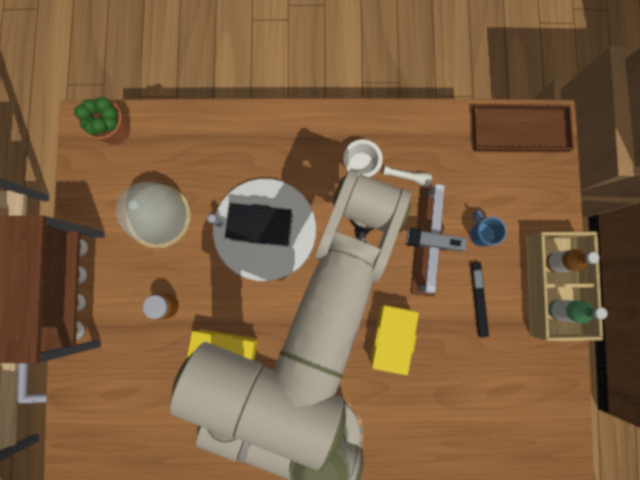

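Top view: lid ≈(258,224) now lies across with the peg (215,218) on the cloche side; label end at ≈(291,226). Wrist view just misses the label (it would be 20 px above the frame), so I'll tilt 25° to see it.

```bash
python3 -m handwheel '[0,0,0.03,0,0.07,0,0,0,0.06,0,0.14,0,0,0,0.09,0,0.21,0,0,0,0.1,0,0.21,0,0,0,0.1,0,0.21,0]'
python3 - <<'E'
from plan import *
s=telemetry.observe(); print(s['position'],s['eef_rot'],s['qvel'])
p=camera_params('wrist');w=get_image('wrist'); save('pics/w4.png',w)
import json; json.dump({k:np.asarray(v).tolist() for k,v in p.items()},open('w4.json','w'))
u=proj(p,[[0.5815,0.0772,0.075]])[0]; print(u)
x,y=int(u[0]),int(u[1]); x0=max(0,x-80);y0=max(0,y-60)
print(x0,y0); save('pics/c8.png',cv2.resize(w[y0:y0+120,x0:x0+160],(800,600),interpolation=cv2.INTER_CUBIC))
E
```

```text
clock: 10.75
position: [0.5748, -0.0982, 0.1967]
eef_rot: [-2.124, -1.848, -0.471]
contact_force: [-0.2, 0.8, 0.6]
opening: 0.652
[ 0.57480672 -0.09822541  0.1967386 ] [-2.124167   -1.84752849 -0.47098   ] [ 0.02540365 -0.03344565 -0.02803616  0.00024861  0.01154374  0.00501755]
[299.80584377  91.19046766]
219 31
```

View pics/c8.png

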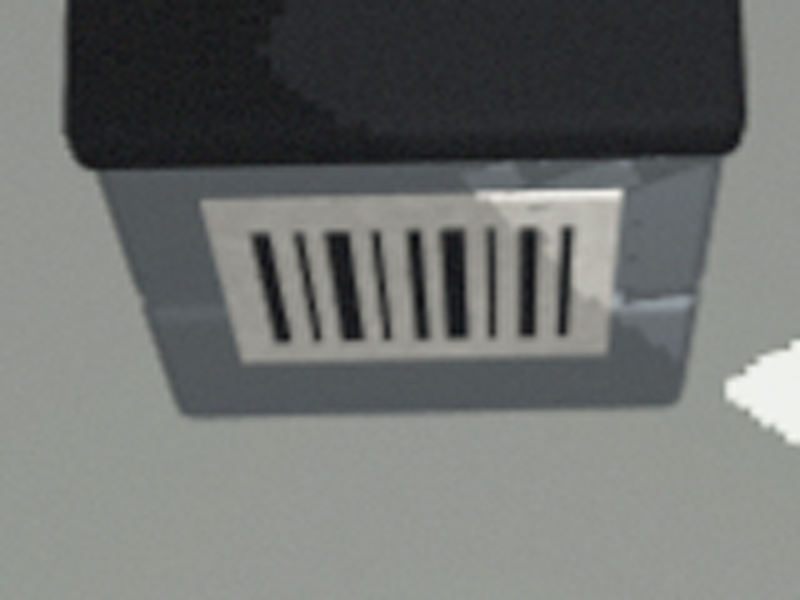

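The label is plainly visible: corners in the crop ≈ (202,199), (622,190), (609,355), (241,363). Casting those rays at the known heights of the label's edges.

```bash
python3 - <<'E'
from plan import *
import json
p=json.load(open('w4.json'))
cr=np.array([[202,199],[622,190],[609,355],[241,363]])/5+[219,31]-0.4
T=onz(p,cr[:2],0.097);B=onz(p,cr[2:],0.053)
print(T,B)
for A in (T,B):
    d=A[0]-A[1] if A is B else A[1]-A[0]
    print('width',np.linalg.norm(d),'normal yaw',np.degrees(np.arctan2(d[1],d[0]))-90)
print('mid',np.vstack([T,B]).mean(0),T.mean(0),B.mean(0))
obj=np.array([[-.032,.022,0],[.032,.022,0],[.032,-.022,0],[-.032,-.022,0]])
ok,r,t=cv2.solvePnP(obj,cr,K(p),np.array(p['distortion']),flags=cv2.SOLVEPNP_IPPE)
R=cv2.Rodrigues(np.array(p['rvec']))[0];tw=R.T@(t.ravel()-np.array(p['tvec']));n=R.T@cv2.Rodrigues(r)[0][:,2]
print('pnp',tw,'normal',n,np.degrees(np.arctan2(n[1],n[0])))
E
```

```text
[[0.55232334 0.08484169 0.097     ]
 [0.61603629 0.07744937 0.097     ]] [[0.61615842 0.07612869 0.053     ]
 [0.55180346 0.08358808 0.053     ]]
width 0.06414036941409972 normal yaw -96.61817713410746
width 0.06478582996610646 normal yaw -96.61165705449807
mid [0.58408038 0.08050196 0.075     ] [0.58417982 0.08114553 0.097     ] [0.58398094 0.07985839 0.053     ]
pnp [0.5840204  0.07928429 0.07689658] normal [-0.1142229  -0.99314001  0.02502091] -96.56086809446539
```

Label centre (0.584, 0.080, 0.075), normal −96.6° — exactly opposite the stand's +y. The turning is good. Now to the scanner.

```bash
python3 - <<'E'
from plan import *
plan([(0.5615,-0.18,0.25,81),(0.5415,-0.318,0.25,80.7)])
E
```

```text
now [ 0.5752 -0.0978  0.1978] a 82.12 tilt [ 0.0585  0.4193 -0.9059] t 10.8 F [-0.1 -0.6  0.4] op 0.648
(0.5615, -0.18, 0.25, 81) -> [-0.1067 -0.0046 -0.165 ] [-0.0018 -0.2087  0.0091] mm 98 deg 25.1
(0.5415, -0.318, 0.25, 80.7) -> [-0.2789  0.0037  0.    ] [0.     0.     0.0025] mm 139 deg 0.3
```

```bash
python3 -m handwheel '[-0.03,-0.001,-0.06,0,-0.07,0,-0.07,-0.003,-0.12,0,-0.14,0.005,-0.107,-0.005,-0.165,-0.002,-0.209,0.009,-0.107,-0.005,-0.165,-0.002,-0.209,0.009]' 0.8
python3 -m handwheel '[-0.1,0.001,0,0,0,0.003,-0.19,0.002,0,0,0,0.003,-0.279,0.004,0,0,0,0.003,-0.279,0.004,0,0,0,0.003]'
python3 - <<'E'
from plan import *
plan([])
p=camera_params('wrist');w=get_image('wrist'); save('pics/w5.png',w)
import json; json.dump({k:np.asarray(v).tolist() for k,v in p.items()},open('w5.json','w'))
E
```

```text
clock: 11.2
position: [0.5622, -0.1802, 0.2532]
eef_rot: [2.382, 2.037, 0.003]
contact_force: [0.5, 0.5, -0.3]
opening: 0.799
clock: 11.6
position: [0.5399, -0.3224, 0.2477]
eef_rot: [-2.398, -2.025, -0.005]
contact_force: [0.0, 1.4, -0.6]
opening: 0.803
now [ 0.5399 -0.3224  0.2477] a 80.35 tilt [ 4.0e-04  4.7e-03 -1.0e+00] t 11.6 F [ 0.   1.4 -0.6] op 0.803
```

View pics/w5.png

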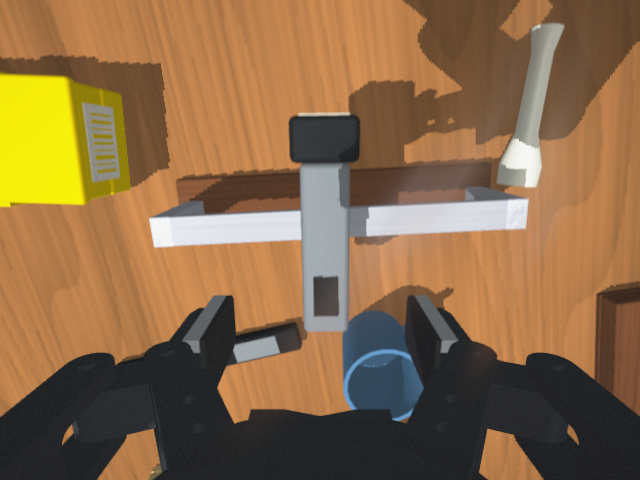

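Wrist view over the stand: scanner barrel columns 302–349, rows 162–331, head at rows 116–162; bar crossing at rows ≈205–240. Measuring it finely.

```bash
python3 - <<'E'
from plan import *
import json
p=json.load(open('w5.json')); im=cv2.imread('pics/w5.png'); g=cv2.GaussianBlur(im,(3,3),0).astype(float)
sat=cv2.cvtColor(im,cv2.COLOR_BGR2HSV)[...,1].astype(int); val=cv2.cvtColor(im,cv2.COLOR_BGR2HSV)[...,2].astype(int)
def fit(Q):
    vx,vy,x0,y0=cv2.fitLine(np.asarray(Q,np.float32),cv2.DIST_HUBER,0,1e-4,1e-4).ravel(); return vx,vy,x0,y0
# barrel edges: scan rows, grey sat<60
E={0:[],1:[]}
for y in list(range(245,325)):
    x=np.nonzero((sat[y,280:372]<60)&(val[y,280:372]>70))[0]
    x=x[(x>10)&(x<82)]
    if len(x)>30: E[0].append([280+x.min()-.5,y]);E[1].append([280+x.max()+.5,y])
for k in E:
    q=np.array(E[k]); print(k,len(q),np.median(q[:10,0]),np.median(q[-10:,0]))
    Q=onz(p,q,0.14)[:,:2]; vx,vy,x0,y0=fit(Q)
    if vy<0:vx,vy=-vx,-vy
    print('barrel edge yaw',np.degrees(np.arctan2(vy,vx)),'x at y=-.32',x0+(-.32-y0)*vx/vy)
# bar edges: columns
for rng in ((210,295),(360,460)):
    F={0:[],1:[]}
    for x in range(*rng):
        y=np.nonzero((val[180:260,x]>150)&(sat[180:260,x]<60))[0]
        if len(y)>10: F[0].append([x,180+y.min()-.5]);F[1].append([x,180+y.max()+.5])
    for k in F:
        q=np.array(F[k])
        if len(q)<10: continue
        Q=onz(p,q,0.10)[:,:2]; vx,vy,x0,y0=fit(Q)
        if vx<0:vx,vy=-vx,-vy
        print('bar',rng,k,np.median(q[:,1]),'yaw',np.degrees(np.arctan2(vy,vx)),'y at x=.5405',y0+(.5405-x0)*vy/vx)
# scanner ends
print('back end z.14',onz(p,[[325,331]],0.14),'front head top z=.14',onz(p,[[324,117]],0.14), 'head/barrel',onz(p,[[325,162]],0.14))
print('bar ends', onz(p,[[150,219],[155,247],[524,199],[527,227]],0.10))
E
```

```text
0 75 301.5 303.5
barrel edge yaw 81.2607 x at y=-.32 0.52629364
1 75 348.5 352.0
barrel edge yaw 81.55774 x at y=-.32 0.5597398
bar (210, 295) 0 212.5 yaw -6.560391 y at x=.5405 -0.30614027
bar (210, 295) 1 241.5 yaw -6.712021 y at x=.5405 -0.33059356
bar (360, 460) 0 204.5 yaw -6.363301 y at x=.5405 -0.30649108
bar (360, 460) 1 233.5 yaw -6.2325025 y at x=.5405 -0.33115157
back end z.14 [[ 0.53141927 -0.39114244  0.14      ]] front head top z=.14 [[ 0.55553578 -0.24138502  0.14      ]] head/barrel [[ 0.55157777 -0.26925003  0.14      ]]
bar ends [[ 0.40702084 -0.29188462  0.1       ]
 [ 0.40440543 -0.31494156  0.1       ]
 [ 0.70091841 -0.32534064  0.1       ]
 [ 0.70273653 -0.34843782  0.1       ]]
```

```bash
python3 - <<'E'
from plan import *
plan([(0.5432,-0.3187,0.16,81.4),(0.5432,-0.3187,0.105,81.4)])
E
```

```text
now [ 0.5406 -0.3199  0.2479] a 80.45 tilt [ 6.0e-04  5.3e-03 -1.0e+00] t 11.65 F [-0.3  1.3  0.1] op 0.801
(0.5432, -0.3187, 0.16, 81.4) -> [0.0024 0.0048 0.1759] [-0.0001 -0.0026 -0.0079] mm 88 deg 1.0
(0.5432, -0.3187, 0.105, 81.4) -> [0.   0.   0.11] [0. 0. 0.] mm 55 deg 0.0
```

```bash
python3 -m handwheel '[0.002,0.005,0.06,0,-0.0025,-0.008,0.002,0.005,0.12,0,-0.0025,-0.008,0.002,0.005,0.176,0,-0.0025,-0.008,0.002,0.005,0.176,0,-0.0025,-0.008]'
python3 - <<'E'
from plan import *
plan([(0.5432,-0.3187,0.105,81.4)])
p=camera_params('wrist');w=get_image('wrist'); save('pics/w6.png',w)
E
```

```text
clock: 12.05
position: [0.5428, -0.3153, 0.1573]
eef_rot: [-2.373, -2.049, 0.003]
contact_force: [-0.0, -0.3, -0.5]
opening: 0.797
now [ 0.5428 -0.3153  0.1573] a 81.62 tilt [-0.0052  0.0035 -1.    ] t 12.05 F [-0.  -0.3 -0.5] op 0.797
(0.5432, -0.3187, 0.105, 81.4) -> [-0.0068  0.0023  0.1045] [-0.0027 -0.0013  0.0019] mm 52 deg 0.4
```

View pics/w6.png

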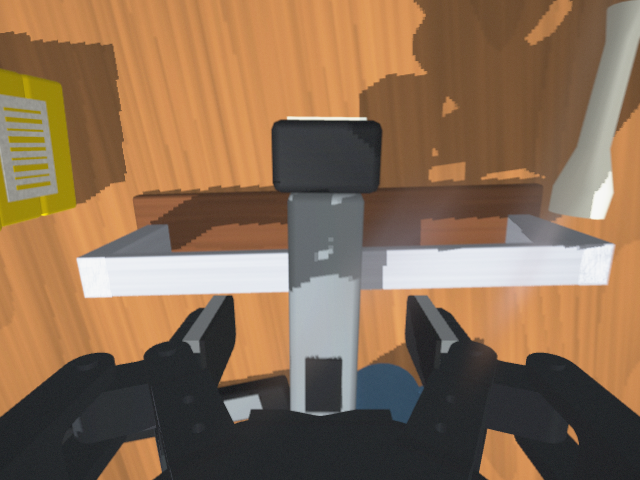

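Barrel (290–362) lies midway between the pads (212–428). Down to the grip height, then close.

```bash
python3 -m handwheel '[-0.003,0.001,0.035,-0.001,-0.001,0.001,-0.005,0.002,0.07,-0.002,-0.001,0.002,-0.006,0.002,0.103,-0.002,-0.001,0.002,-0.006,0.002,0.103,-0.002,-0.001,0.002,-0.006,0.002,0.103,-0.002,-0.001,0.002]'
python3 - <<'E'
from plan import *
plan([(0.5432,-0.3187,0.105,81.4)])
E
python3 -m handwheel '[0,0,0,0,0,0,0,0,0,0,0,0,0,0,0,0,0,0,0,0,0,0,0,0,0,0,0,0,0,0]' 0.1 50
python3 - <<'E'
from plan import *
plan([])
p=camera_params('wrist');w=get_image('wrist'); save('pics/w7.png',w)
E
```

```text
clock: 12.6
position: [0.5448, -0.3218, 0.1113]
eef_rot: [2.377, 2.041, -0.001]
contact_force: [-0.5, 0.6, -0.4]
opening: 0.8
now [ 0.5448 -0.3218  0.1113] a 81.3 tilt [ 0.0054 -0.0069 -1.    ] t 12.6 F [-0.5  0.6 -0.4] op 0.8
(0.5432, -0.3187, 0.105, 81.4) -> [ 0.0057 -0.0041  0.0126] [ 0.003   0.0029 -0.0008] mm 7 deg 0.5
clock: 13.1
position: [0.5442, -0.3222, 0.1107]
eef_rot: [2.378, 2.041, -0.002]
contact_force: [-0.3, 1.3, 7.1]
opening: 0.39
now [ 0.5442 -0.3222  0.1107] a 81.27 tilt [ 0.0046 -0.0068 -1.    ] t 13.1 F [-0.3  1.3  7.1] op 0.39
```

View pics/w7.png

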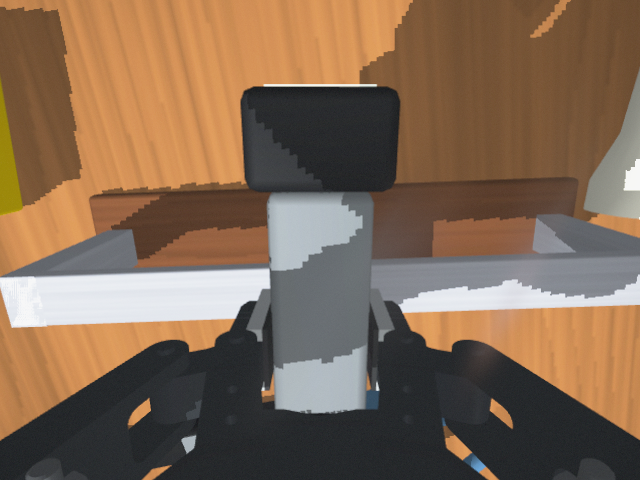

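Gripped: opening 0.39 (33 mm, the barrel), pads on both sides of the barrel at (268–375, 340). Recording the settled grasp pose, then lifting straight up.

```bash
python3 -m handwheel '[0,0,0,0,0,0,0,0,0,0,0,0,0,0,0,0,0,0]'
cat >> plan.py <<'E'
import json,os
def Rz(a):
    a=np.radians(a);c,s=np.cos(a),np.sin(a);return np.array([[c,-s,0],[s,c,0],[0,0,1.]])
def cur():
    s=telemetry.observe();return np.array(s['position']),cv2.Rodrigues(np.array(s['eef_rot'],float))[0],s
def splan(wps):
    """scanner waypoints (origin x,y,z,yaw), level, from the saved grasp"""
    g=json.load(open('grasp.json'));pg=np.array(g['p']);Rg=np.array(g['R']);S0=np.array(g['S0']);y0=g['yaw']
    p,R,s=cur()
    # where the scanner is now, if it has not slipped
    Rr=R@Rg.T; o=p+Rr@(S0-pg); f=Rr@np.array([np.cos(np.radians(y0)),np.sin(np.radians(y0)),0]); 
    print('t',s['clock'],'TCP',np.round(p,4),'scanner origin',np.round(o,4),'yaw',round(np.degrees(np.arctan2(f[1],f[0])),2),'pitch',round(np.degrees(np.arcsin(f[2])),2),'F',np.round(s['contact_force'],1),'op',round(s['opening'],3),'nose',np.round(o+0.08*f+Rr@[0,0,.02],4))
    for w in wps:
        D=Rz(w[3]-y0);T=D@Rg;q=np.array(w[:3])+D@(pg-S0)
        d=R.T@(q-p);r=cv2.Rodrigues(R.T@T)[0].ravel()
        print(w,'->',np.round(d/0.5,4),np.round(np.degrees(r)/120,4),'mm',round(1000*np.linalg.norm(d),1),'deg',round(np.degrees(np.linalg.norm(r)),2))
        p,R=q,T
E
python3 - <<'E'
from plan import *
p,R,s=cur(); json.dump(dict(p=p.tolist(),R=R.tolist(),S0=[0.5432,-0.3187,0.100],yaw=81.4),open('grasp.json','w'))
splan([(0.5432,-0.3187,0.18,81.4),(0.5651,-0.0795,0.12,83.4),(0.5651,-0.0795,0.055,83.4)])
print(R[:,2])
E
```

```text
clock: 13.45
position: [0.5442, -0.3222, 0.1107]
eef_rot: [2.378, 2.041, -0.002]
contact_force: [-0.8, 0.7, 6.7]
opening: 0.388
t 13.45 TCP [ 0.5442 -0.3222  0.1107] scanner origin [ 0.5432 -0.3187  0.1   ] yaw 81.4 pitch -0.0 F [-0.8  0.7  6.7] op 0.388 nose [ 0.5552 -0.2396  0.12  ]
(0.5432, -0.3187, 0.18, 81.4) -> [-0.001   0.0009 -0.16  ] [0. 0. 0.] mm 80.0 deg 0.0
(0.5651, -0.0795, 0.12, 83.4) -> [ 0.4803 -0.0298  0.1169] [-0.0001  0.0001 -0.0167] mm 247.6 deg 2.0
(0.5651, -0.0795, 0.055, 83.4) -> [ 0.0008 -0.0007  0.13  ] [0. 0. 0.] mm 65.0 deg 0.0
[ 0.0045657  -0.00681761 -0.99996634]
```

```bash
python3 -m handwheel '[0,0,-0.02,0,0,0,0,0,-0.05,0,0,0,0,0,-0.09,0,0,0,-0.001,0.001,-0.13,0,0,0,-0.001,0.001,-0.17,0,0,0]'
python3 -m handwheel '[0,0,0,0,0,0,0,0,0,0,0,0]'
python3 - <<'E'
from plan import *
splan([(0.5541,-0.2,0.18,82.4),(0.5651,-0.0795,0.12,83.4)])
p=camera_params('wrist');w=get_image('wrist'); save('pics/w8.png',w)
save('pics/s8.png',get_image('side'))
E
```

```text
clock: 13.95
position: [0.5439, -0.3218, 0.1953]
eef_rot: [2.38, 2.042, -0.002]
contact_force: [-0.2, -0.1, -3.1]
opening: 0.393
clock: 14.15
position: [0.5438, -0.3218, 0.1938]
eef_rot: [2.38, 2.042, -0.002]
contact_force: [0.0, 0.4, -4.1]
opening: 0.387
t 14.15 TCP [ 0.5438 -0.3218  0.1938] scanner origin [ 0.5428 -0.3183  0.1831] yaw 81.4 pitch 0.08 F [ 0.   0.4 -4.1] op 0.387 nose [ 0.5548 -0.2393  0.2032]
(0.5541, -0.2, 0.18, 82.4) -> [ 0.2375 -0.0135  0.005 ] [-0.001  -0.0006 -0.0084] mm 119.0 deg 1.01
(0.5651, -0.0795, 0.12, 83.4) -> [ 0.2425 -0.0112  0.1185] [-0.0001  0.     -0.0083] mm 135.1 deg 1.0
```

View pics/w8.png

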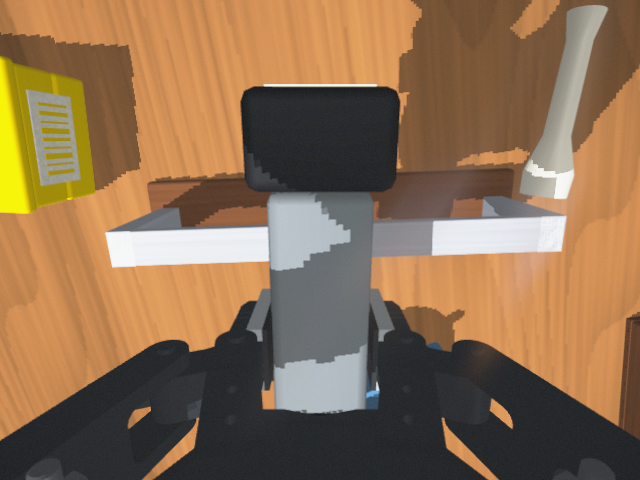

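View pics/s8.png

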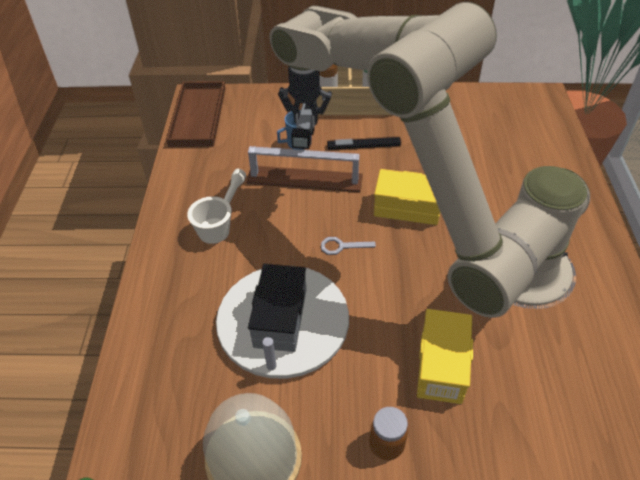

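Scanner is off the bar, unchanged in the grip (head at 244–398, rows 86–190, as before). Moving to the label.

```bash
python3 -m handwheel '[0.03,-0.002,0,0,0,-0.001,0.08,-0.005,0.001,-0.001,0,-0.003,0.14,-0.008,0.003,-0.001,-0.001,-0.005,0.19,-0.011,0.004,-0.001,-0.001,-0.007,0.2375,-0.0135,0.005,-0.001,-0.001,-0.008]'
python3 -m handwheel '[0.06,-0.003,0.02,0,0,-0.002,0.12,-0.006,0.05,0,0,-0.004,0.18,-0.008,0.08,0,0,-0.006,0.22,-0.01,0.105,0,0,-0.008,0.2425,-0.011,0.118,0,0,-0.008]'
python3 -m handwheel '[0,0,0,0,0,0,0,0,0,0,0,0,0,0,0,0,0,0]'
python3 - <<'E'
from plan import *
splan([(0.5651,-0.0795,0.055,83.4)])
E
```

```text
clock: 14.75
position: [0.5551, -0.2013, 0.1906]
eef_rot: [2.36, 2.062, -0.003]
contact_force: [0.1, -1.2, -3.1]
opening: 0.391
clock: 15.25
position: [0.5658, -0.0806, 0.1298]
eef_rot: [2.342, 2.083, -0.004]
contact_force: [0.2, -0.7, -2.4]
opening: 0.388
clock: 15.55
position: [0.5669, -0.0842, 0.1319]
eef_rot: [2.343, 2.077, -0.002]
contact_force: [-0.1, 0.5, -3.5]
opening: 0.389
t 15.55 TCP [ 0.5669 -0.0842  0.1319] scanner origin [ 0.5658 -0.0808  0.1213] yaw 83.26 pitch -0.11 F [-0.1  0.5 -3.5] op 0.389 nose [ 0.5751 -0.0014  0.1411]
(0.5651, -0.0795, 0.055, 83.4) -> [ 0.0035 -0.0025  0.1325] [ 0.0008  0.0009 -0.0012] mm 66.3 deg 0.2
```

```bash
python3 -m handwheel '[0.001,-0.001,0.03,0,0,0,0.002,-0.002,0.06,0,0.001,-0.001,0.003,-0.002,0.09,0.001,0.001,-0.001,0.0035,-0.0025,0.115,0.001,0.001,-0.001,0.0035,-0.0025,0.1325,0.001,0.001,-0.001]'
python3 -m handwheel '[0,0,0,0,0,0,0,0,0,0,0,0,0,0,0,0,0,0]'
python3 - <<'E'
from plan import *
splan([(0.5651,-0.0795,0.055,83.4)])
p=camera_params('wrist');w=get_image('wrist'); save('pics/w9.png',w)
pt=camera_params('top');t=get_image('top'); save('pics/t9.png',t)
s=get_image('side'); save('pics/s9.png',s)
ps=camera_params('side')
print(proj(pt,[[0.584,0.08,0.115],[0.5743,0,0.095],[0.5651,-.0795,0.095]]),proj(ps,[[0.584,0.08,0.115],[0.5743,0,0.095],[0.5651,-.0795,0.095]]))
o=np.hstack([cv2.resize(t[170:300,220:420],(400,260),interpolation=cv2.INTER_CUBIC),cv2.resize(s[180:310,220:420],(400,260),interpolation=cv2.INTER_CUBIC)])
o=np.vstack([o,cv2.resize(w,(800,600))[:330]]); save('pics/c9.png',o)
E
```

```text
clock: 16.05
position: [0.5658, -0.0821, 0.064]
eef_rot: [2.343, 2.084, -0.003]
contact_force: [-0.5, 0.3, -3.8]
opening: 0.392
clock: 16.35
position: [0.5664, -0.082, 0.0657]
eef_rot: [2.341, 2.083, -0.001]
contact_force: [-0.6, -0.1, -3.4]
opening: 0.386
t 16.35 TCP [ 0.5664 -0.082   0.0657] scanner origin [ 0.5652 -0.0786  0.0551] yaw 83.44 pitch 0.02 F [-0.6 -0.1 -3.4] op 0.386 nose [0.5744 0.0009 0.0751]
(0.5651, -0.0795, 0.055, 83.4) -> [-0.0018 -0.      0.0002] [-0.0002 -0.0002  0.0003] mm 0.9 deg 0.05
[[289.06488594 226.23926944]
 [318.65805389 230.62612435]
 [347.50177754 233.82317269]] [[283.79440494 264.71829466]
 [290.13652241 243.68533075]
 [295.31258584 219.09999315]]
```

View pics/c9.png

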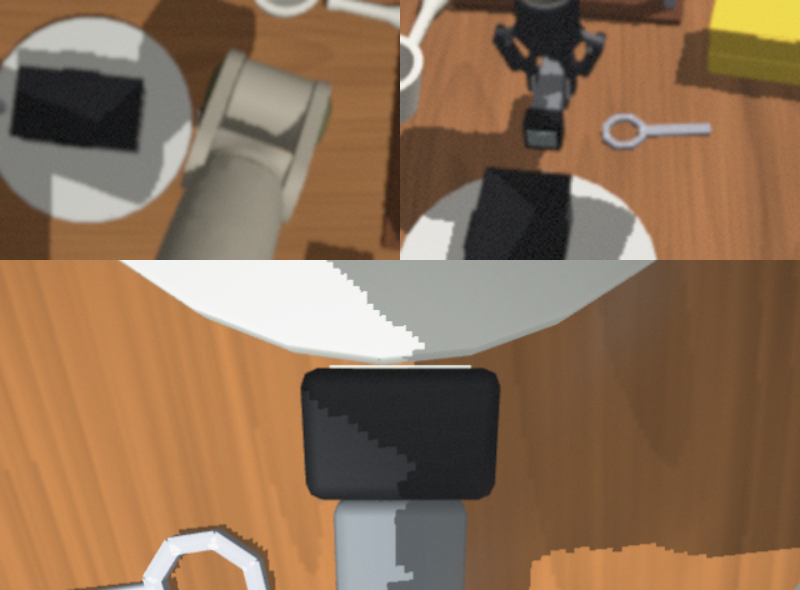

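Scanner in place: its window shows at side ≈(292,245) facing the label end ≈(284,266). Zooming to check the lateral alignment and gap from the side view.

```bash
python3 - <<'E'
from plan import *
s=cv2.imread('pics/s9.png')
cv2.imwrite('pics/c10.png',cv2.resize(s[205:305,235:335],(600,600),interpolation=cv2.INTER_CUBIC))
E
```

```text
(no output)
```

View pics/c10.png

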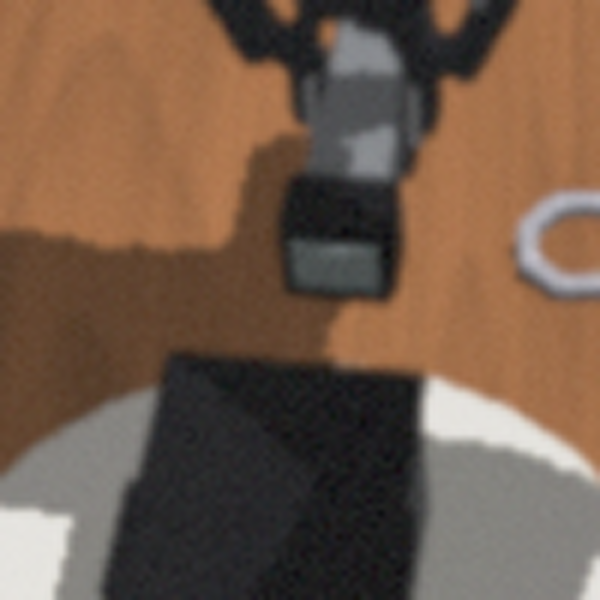

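```bash
python3 - <<'E'
from plan import *
ps=camera_params('side')
f=lambda u,v:[235+u/6-.4,205+v/6-.4]
print('nose predicted px',proj(ps,[[0.5744,0.0009,0.0751]])[0],'seen',f(334.5,264))
n=onz(ps,[f(334.5,264)],0.075)[0]; print('nose seen at z=.075',n)
e=onz(ps,[f(172,353),f(424,373)],0.115); m=e.mean(0); d=e[0]-e[1]; print('lid end corners',e,'mid',m,'normal yaw',np.degrees(np.arctan2(d[1],d[0]))-90, np.linalg.norm(d))
nn=np.array([-0.1149,-0.9934]); l=np.array([0.1149*0-0.9934,0.1149])
v=n[:2]-m[:2]; print('gap along normal',v@nn,'lateral',v@l)
v=np.array([0.5744,0.0009])-np.array([0.584,0.080]); print('from wrist label + arm: gap',v@nn,'lateral',v@l)
E
```

```text
nose predicted px [290.53475082 249.4912613 ] seen [290.35, 248.6]
nose seen at z=.075 [ 0.57496708 -0.00197874  0.075     ]
lid end corners [[0.63034749 0.0761102  0.115     ]
 [0.53573473 0.08608063 0.115     ]] mid [0.58304111 0.08109541 0.115     ] normal yaw -96.01570627413298 0.095136650708565
gap along normal 0.08345356665970008 lateral -0.0015244806834806637
from wrist label + arm: gap 0.07968098 lateral 0.00044804999999994115
```

Both views agree: gap 80–83 mm, lateral error ≤1.5 mm, square to ≈0.5°. Holding still for 3 s.

```bash
for i in 1; do python3 -m handwheel '[0,0,0,0,0,0,0,0,0,0,0,0,0,0,0,0,0,0,0,0,0,0,0,0,0,0,0,0,0,0]'; done
python3 -m handwheel '[0,0,0,0,0,0,0,0,0,0,0,0,0,0,0,0,0,0,0,0,0,0,0,0,0,0,0,0,0,0]' | head -3
python3 -m handwheel '[0,0,0,0,0,0,0,0,0,0,0,0,0,0,0,0,0,0,0,0,0,0,0,0,0,0,0,0,0,0]' | head -3
python3 -m handwheel '[0,0,0,0,0,0,0,0,0,0,0,0,0,0,0,0,0,0,0,0,0,0,0,0,0,0,0,0,0,0]' | head -3
python3 -m handwheel '[0,0,0,0,0,0,0,0,0,0,0,0,0,0,0,0,0,0,0,0,0,0,0,0,0,0,0,0,0,0]' | head -3
python3 -m handwheel '[0,0,0,0,0,0,0,0,0,0,0,0,0,0,0,0,0,0,0,0,0,0,0,0,0,0,0,0,0,0]'
python3 - <<'E'
from plan import *
splan([(0.5651,-0.0795,0.12,83.4),(0.5541,-0.2,0.17,82.4),(0.5434,-0.3189,0.17,81.6)])
E
```

```text
clock: 17.0
position: [0.5659, -0.0819, 0.065]
eef_rot: [2.342, 2.084, -0.002]
contact_force: [-0.0, 0.1, -2.5]
opening: 0.392
clock: 17.5
position: [0.5659, -0.0819, 0.065]
eef_rot: [2.343, 2.084, -0.002]
clock: 18.0
position: [0.5659, -0.0819, 0.065]
eef_rot: [2.342, 2.084, -0.002]
clock: 18.5
position: [0.5659, -0.0819, 0.065]
eef_rot: [2.342, 2.084, -0.002]
clock: 19.0
position: [0.5659, -0.0819, 0.065]
eef_rot: [2.342, 2.084, -0.002]
clock: 19.5
position: [0.5659, -0.0819, 0.065]
eef_rot: [2.342, 2.084, -0.002]
contact_force: [-0.0, -0.4, -3.4]
opening: 0.391
t 19.5 TCP [ 0.5659 -0.0819  0.065 ] scanner origin [ 0.5648 -0.0785  0.0544] yaw 83.44 pitch 0.03 F [-0.  -0.4 -3.4] op 0.391 nose [0.574  0.001  0.0744]
(0.5651, -0.0795, 0.12, 83.4) -> [-0.0027  0.0013 -0.1312] [-0.0008 -0.0003  0.0003] mm 65.6 deg 0.11
(0.5541, -0.2, 0.17, 82.4) -> [-0.2426  0.0068 -0.0985] [ 0.0001 -0.      0.0083] mm 130.9 deg 1.0
(0.5434, -0.3189, 0.17, 81.6) -> [-0.2386  0.0107  0.0015] [ 0.     -0.      0.0067] mm 119.4 deg 0.8
```

Held 3 s within 0.1 mm. Retreating up and back over the bar.

```bash
python3 -m handwheel '[0,0,-0.02,0,0,0,-0.001,0.001,-0.05,0,0,0,-0.002,0.001,-0.08,0,0,0,-0.003,0.001,-0.11,-0.001,0,0,-0.003,0.001,-0.131,-0.001,0,0]'
python3 -m handwheel '[-0.03,0.001,-0.02,0,0,0,-0.08,0.002,-0.04,0,0,0,-0.14,0.004,-0.06,0,0,0,-0.2,0.006,-0.085,0,0,0,-0.243,0.007,-0.0985,0,0,0]'
python3 -m handwheel '[-0.06,0.002,0,0,0,0,-0.12,0.004,0,0,0,0,-0.17,0.006,0,0,0,0,-0.21,0.008,0.001,0,0,0,-0.238,0.01,0.001,0,0,0]'
python3 -m handwheel '[0,0,0,0,0,0,0,0,0,0,0,0,0,0,0,0,0,0,0,0,0,0,0,0]'
python3 - <<'E'
from plan import *
splan([(0.5434,-0.3190,0.17,83.4),(0.5434,-0.3190,0.125,83.4),(0.5434,-0.3190,0.101,83.4)])
E
```

```text
clock: 20.0
position: [0.5664, -0.0832, 0.1323]
eef_rot: [2.34, 2.082, 0.001]
contact_force: [-0.1, 0.0, -2.3]
opening: 0.388
clock: 20.5
position: [0.5547, -0.2065, 0.1817]
eef_rot: [2.342, 2.08, -0.0]
contact_force: [-0.6, -0.0, -2.9]
opening: 0.39
clock: 21.0
position: [0.5457, -0.3243, 0.1805]
eef_rot: [2.343, 2.082, -0.0]
contact_force: [-0.1, -0.9, -2.6]
opening: 0.384
clock: 21.4
position: [0.5465, -0.3217, 0.1808]
eef_rot: [2.34, 2.084, 0.0]
contact_force: [-1.2, -0.3, -1.4]
opening: 0.394
t 21.4 TCP [ 0.5465 -0.3217  0.1808] scanner origin [ 0.5454 -0.3182  0.1702] yaw 83.51 pitch 0.04 F [-1.2 -0.3 -1.4] op 0.394 nose [ 0.5544 -0.2388  0.1902]
(0.5434, -0.319, 0.17, 83.4) -> [-0.0019 -0.0037  0.0003] [ 0.0002 -0.0003  0.0009] mm 2.1 deg 0.12
(0.5434, -0.319, 0.125, 83.4) -> [ 0.0005 -0.0005  0.09  ] [0. 0. 0.] mm 45.0 deg 0.0
(0.5434, -0.319, 0.101, 83.4) -> [ 0.0003 -0.0003  0.048 ] [0. 0. 0.] mm 24.0 deg 0.0
```

```bash
python3 -m handwheel '[-0.001,-0.002,0.02,0,0,0.001,-0.0015,-0.003,0.045,0,0,0.001,-0.0015,-0.004,0.07,0,0,0.001,-0.0015,-0.004,0.09,0,0,0.001,-0.0015,-0.004,0.09,0,0,0.001]'
python3 -m handwheel '[0,0,0,0,0,0,0,0,0,0,0,0]'
python3 - <<'E'
from plan import *
splan([(0.5434,-0.3190,0.101,83.4)])
save('pics/w11.png',get_image('wrist')); s=get_image('side'); save('pics/s11.png',s)
save('pics/c11.png',cv2.resize(s[90:210,230:380],(750,600),interpolation=cv2.INTER_CUBIC))
E
```

```text
clock: 21.9
position: [0.5437, -0.3228, 0.1334]
eef_rot: [2.346, 2.082, -0.001]
contact_force: [-0.1, -0.2, -2.8]
opening: 0.392
clock: 22.1
position: [0.5446, -0.3236, 0.1362]
eef_rot: [2.343, 2.079, 0.0]
contact_force: [0.5, -0.4, -3.5]
opening: 0.387
t 22.1 TCP [ 0.5446 -0.3236  0.1362] scanner origin [ 0.5435 -0.3202  0.1256] yaw 83.32 pitch -0.0 F [ 0.5 -0.4 -3.5] op 0.387 nose [ 0.5528 -0.2408  0.1456]
(0.5434, -0.319, 0.101, 83.4) -> [ 0.0027 -0.0008  0.0491] [ 0.0007  0.     -0.0007] mm 24.6 deg 0.12
```

View pics/w11.png

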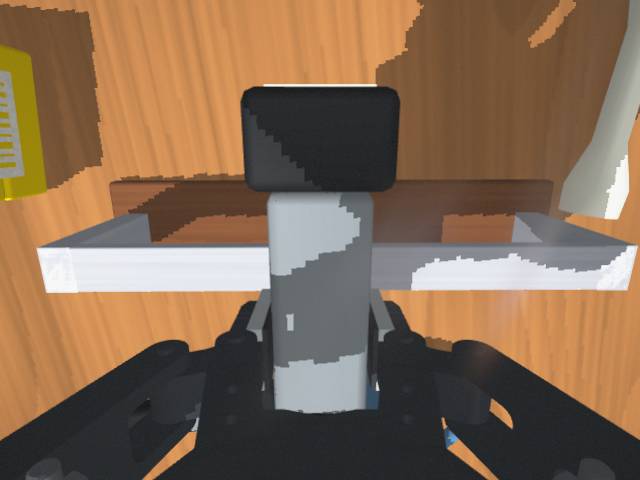

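View pics/c11.png

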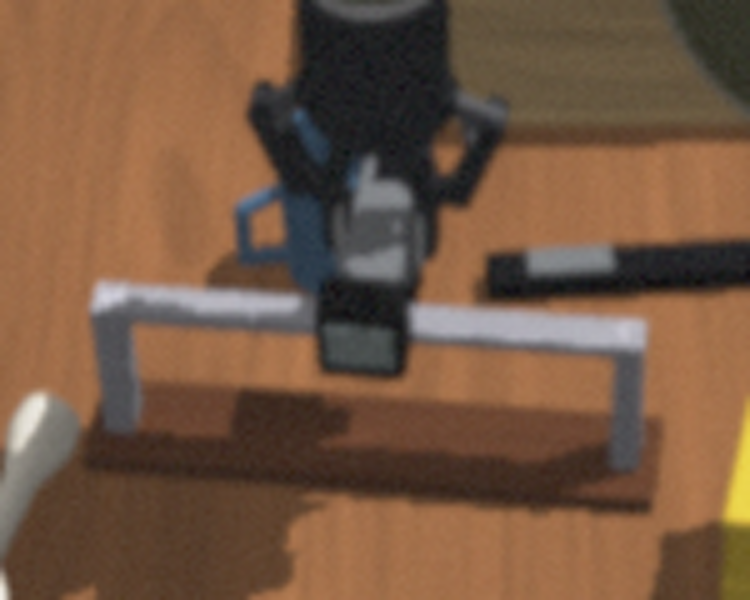

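Square on the bar (bar edges level at rows 247/291, barrel upright), legs already over the bar with no side force. Lowering the last 24 mm.

```bash
python3 -m handwheel '[0.0005,0,0.01,0,0,0,0.001,0,0.02,0,0,0,0.002,-0.001,0.03,0.001,0,0,0.002,-0.001,0.04,0.001,0,-0.001,0.002,-0.001,0.048,0.001,0,-0.001]'
python3 -m handwheel '[0,0,0,0,0,0,0,0,0,0,0,0,0,0,0,0,0,0]'
python3 - <<'E'
from plan import *
splan([(0.5434,-0.3190,0.100,83.4)])
E
```

```text
clock: 22.7
position: [0.544, -0.3224, 0.111]
eef_rot: [2.343, 2.084, -0.002]
contact_force: [0.5, -0.6, -2.4]
opening: 0.391
clock: 23.0
position: [0.5442, -0.3225, 0.1117]
eef_rot: [2.342, 2.084, -0.002]
contact_force: [0.1, -0.3, -2.3]
opening: 0.391
t 23.0 TCP [ 0.5442 -0.3225  0.1117] scanner origin [ 0.543  -0.3191  0.1011] yaw 83.44 pitch 0.03 F [ 0.1 -0.3 -2.3] op 0.391 nose [ 0.5522 -0.2396  0.1211]
(0.5434, -0.319, 0.1, 83.4) -> [0.0003 0.0007 0.0021] [-0.0007 -0.0003  0.0003] mm 1.1 deg 0.1
```

```bash
python3 -m handwheel '[0,0,0.001,0,0,0,0,0,0.002,0,0,0,0,0,0.003,0,0,0,0,0,0.003,0,0,0]'
python3 -m handwheel '[0,0,0,0,0,0,0,0,0,0,0,0,0,0,0,0,0,0,0,0,0,0,0,0,0,0,0,0,0,0]' 0.45
python3 -m handwheel '[0,0,0,0,0,0,0,0,0,0,0,0,0,0,0,0,0,0,0,0,0,0,0,0]' 0.75
python3 - <<'E'
from plan import *
splan([])
save('pics/w12.png',get_image('wrist'))
E
```

```text
clock: 23.4
position: [0.5441, -0.3225, 0.1107]
eef_rot: [2.342, 2.084, -0.002]
contact_force: [-1.7, 2.1, 2.6]
opening: 0.394
clock: 23.9
position: [0.5442, -0.3225, 0.1101]
eef_rot: [2.342, 2.084, -0.002]
contact_force: [-0.2, 0.4, 0.0]
opening: 0.453
clock: 24.3
position: [0.5441, -0.3225, 0.1101]
eef_rot: [2.342, 2.084, -0.002]
contact_force: [0.1, -0.3, 0.6]
opening: 0.746
t 24.3 TCP [ 0.5441 -0.3225  0.1101] scanner origin [ 0.543  -0.3191  0.0995] yaw 83.44 pitch 0.04 F [ 0.1 -0.3  0.6] op 0.746 nose [ 0.5521 -0.2396  0.1195]
```

View pics/w12.png

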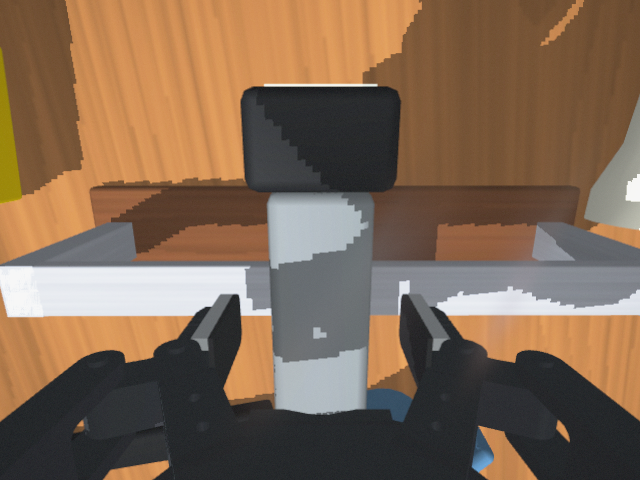

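Seated (contact showed as the force went from −2.3 to +2.6 N), fingers clear on both sides (pads at 240 and 400, barrel 270–372). Lifting straight up and away.

```bash
python3 -m handwheel '[0,0,-0.02,0,0,0,0,0,-0.06,0,0,0,0,0,-0.12,0,0,0,0,0,-0.2,0,0,0,0,0,-0.28,0,0,0]'
python3 -m handwheel '[0,0,-0.02,0,0,0,0,0,-0.02,0,0,0,0,0,-0.02,0,0,0]'
python3 - <<'E'
from plan import *
plan([])
p=camera_params('wrist');w=get_image('wrist'); save('pics/w13.png',w); json.dump({k:np.asarray(v).tolist() for k,v in p.items()},open('w13.json','w'))
t=get_image('top'); save('pics/t13.png',t); s=get_image('side'); save('pics/s13.png',s)
E
```

```text
clock: 24.85
position: [0.5434, -0.3215, 0.2524]
eef_rot: [2.342, 2.084, -0.002]
contact_force: [0.2, -0.3, -0.5]
opening: 0.751
clock: 25.15
position: [0.5433, -0.3214, 0.259]
eef_rot: [2.344, 2.085, -0.003]
contact_force: [0.1, 0.3, -1.0]
opening: 0.753
now [ 0.5433 -0.3214  0.259 ] a 83.31 tilt [ 0.0019 -0.0046 -1.    ] t 25.15 F [ 0.1  0.3 -1. ] op 0.753
```

View pics/w13.png

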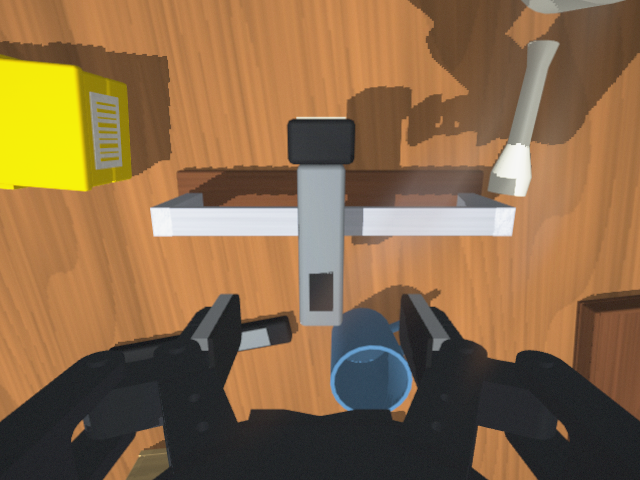

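View pics/s13.png

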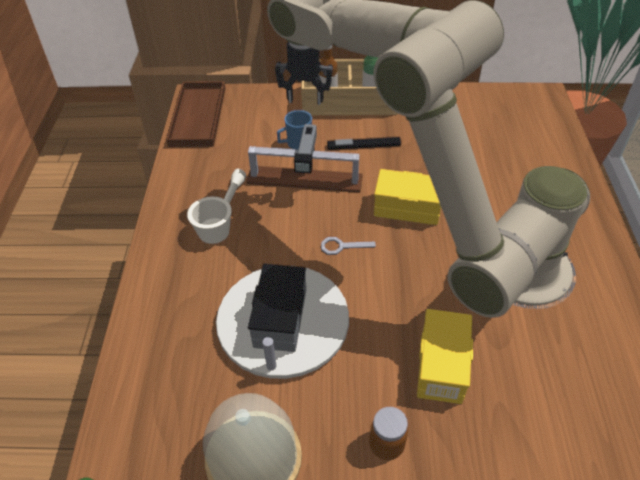

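View pics/t13.png

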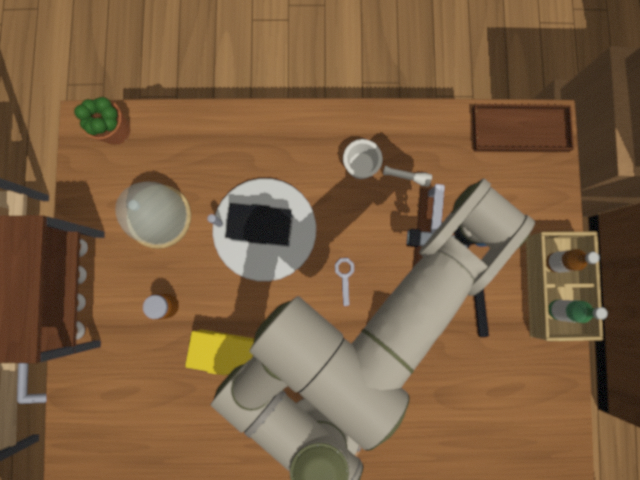

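Scanner sits astride the bar, square to it, released; bystanders look unmoved. A last numeric check on level, box yaw and bystanders.

```bash
python3 - <<'E'
from plan import *
from meas import *
p=json.load(open('w13.json'))
print('back',onz(p,[[321,325]],0.14),'hb',onz(p,[[321,165]],0.14),'front',onz(p,[[321,119]],0.14))
print('width back',np.diff(onz(p,[[299.5,318],[342.5,318]],0.14)[:,:2],axis=0),'width front',np.diff(onz(p,[[298,175],[345,175]],0.14)[:,:2],axis=0))
b=onz(p,[[250,207],[250,236],[400,207],[400,236]],0.10); print('bar',b[:,:2])
pt=camera_params('top');ps=camera_params('side')
t0,t1=[cv2.imread(f'pics/{n}.png') for n in('top0','t13')];s0,s1=[cv2.imread(f'pics/{n}.png') for n in('side0','s13')]
c=np.array([0.589,0.1605]);P,rc=lid(t1[...,::-1].copy(),pt,c);print('lid now',rc)
P,rc=lid(cv2.imread('pics/t5.png')[...,::-1].copy(),pt,c);print('lid before scan',rc)
# bystanders: image shift start->now by template matching
def sh(a,b,x,y,w,h,m=10):
    r=cv2.matchTemplate(b[max(0,y-m):y+h+m,max(0,x-m):x+w+m],a[y:y+h,x:x+w],cv2.TM_CCOEFF_NORMED);_,v,_,l=cv2.minMaxLoc(r);return l[0]-min(m,x),l[1]-min(m,y),round(v,3)
print('mortar',sh(s0,s1,190,198,42,44),'pestle',sh(s0,s1,222,168,24,30),'opener',sh(s0,s1,320,236,56,18),'cloche',sh(s0,s1,206,398,94,80),'mug',sh(s0,s1,280,112,20,30),'jar',sh(s0,s1,370,408,40,50),'case',sh(s0,s1,326,134,76,18),'stand',sh(s0,s1,248,146,20,40),'yellow',sh(s0,s1,418,310,56,92))
save('pics/c13.png',cv2.resize(s1[110:210,235:375][...,::-1],(798,570),interpolation=cv2.INTER_CUBIC))
E
```

```text
back [[ 0.53545445 -0.39247345  0.14      ]] hb [[ 0.54950247 -0.27100369  0.14      ]] front [[ 0.55295919 -0.2411114   0.14      ]]
width back [[ 0.03311185 -0.00388375]] width front [[ 0.03245698 -0.00378474]]
bar [[ 0.48764627 -0.30042821]
 [ 0.48355271 -0.32468572]
 [ 0.60990446 -0.31470313]
 [ 0.60849624 -0.33928947]]
lid now ((591.5640258789062, 162.82740783691406), (169.68128967285156, 102.52381134033203), 84.61063385009766)
lid before scan ((591.6231689453125, 163.56307983398438), (171.1171875, 102.54151153564453), 84.48858642578125)
mortar (0, 0, 0.81) pestle (0, -1, 0.778) opener (0, 0, 0.678) cloche (0, 0, 0.997) mug (0, 0, 0.996) jar (0, 0, 0.999) case (0, 0, 0.926) stand (0, 0, 0.998) yellow (-1, 2, 0.651)
```

View pics/c13.png

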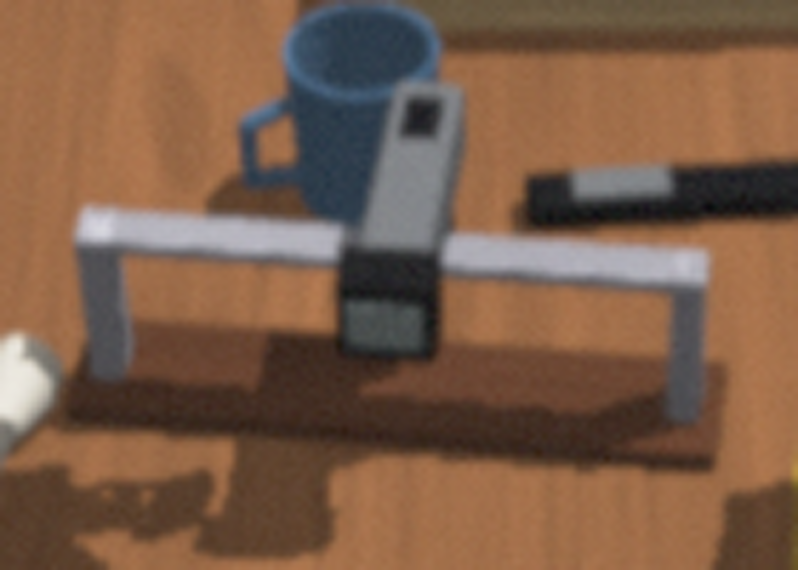

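```bash
python3 - <<'E'
from h import *
for n in ('side0','s13'):
    h=cv2.cvtColor(cv2.imread(f'pics/{n}.png'),cv2.COLOR_BGR2HSV); m=((h[...,0]>22)&(h[...,0]<34)&(h[...,1]>170)&(h[...,2]>40)).astype(np.uint8)
    k,l,st,ce=cv2.connectedComponentsWithStats(m); print(n,[(st[i].tolist()) for i in range(1,k) if st[i,4]>500])
    g=cv2.cvtColor(cv2.imread(f'pics/{n}.png'),cv2.COLOR_BGR2HSV); w=((g[...,1]<70)&(g[...,2]>90)).astype(np.uint8)[160:245,185:250]
    k,l,st,ce=cv2.connectedComponentsWithStats(w); print([(st[i].tolist(),np.round(ce[i],1).tolist()) for i in range(1,k) if st[i,4]>60])
print(telemetry.observe()['clock'],telemetry.observe()['qvel'])
E
```

```text
side0 [[375, 170, 46, 50, 1198], [418, 309, 55, 94, 2957]]
[([2, 9, 59, 75, 1960], [29.5, 52.3])]
s13 [[375, 170, 65, 54, 2066], [418, 310, 54, 93, 2969]]
[([2, 9, 59, 75, 1974], [29.4, 52.5])]
25.3 [ 0.00048442 -0.00178716 -0.0078263   0.00044878  0.00026242 -0.00053469]
```

Nothing has moved: the yellow boxes, mortar and pestle have the same outlines as at the start, and the arm is still and clear. Handing in.

```bash
python3 -c "
from cell import manip
print(manip.job_done())"
```

```text
the job is handed in; nothing more can be done
None
```

The job is handed in at about 25 s on the robot's clock. All three parts were done in the order asked, and my last checks found nothing wrong.

- **Turning:** I pushed the peg about 123° clockwise without touching the box. The label's normal ended at −96.6°, within half a degree of squarely facing the stand (−96.6° from the top view, about −96.5° from the wrist camera). The lid's yaw was the same before and after the scan.
- **Scanning:** I held the scanner for 3 s with no movement visible in the readings. The gap was 80 mm by the wrist camera and arm, 83 mm by the side camera. It was within about 1.5 mm of the label's middle side to side, and square to about 0.5°.
- **Hanging back:** The scanner sits astride the bar at its old place, square to the bar and released. Seen from above, its width is the same front and back to within 1 mm, so it looks level.
- **Other things:** The cloche, mug, jar, case, opener and stand showed no shift in the side view. Image matching was weak on the pestle (1 px) and one yellow box (1–2 px), probably because the arm's shadows had moved. Their outlines matched the start to within 1 px.
- **Not checked:** I did not look at the scene again after handing in. The level was judged only from the camera views, and the lid's yaw in the top view varied by about 2° between fits.

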